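Make up the filing kit and the parcel kit in their divided trays

TASK

Make up the two desk kits from the stock on the near half of the desk, in front of the telephone and the mug. The filing kit goes into the tray with three compartments: the stapler in the long one, the date stamp in the larger short one, the binder clip in the smaller short one; the parcel kit goes into the tray with two: the tape dispenser in the wide one, the felt marker lying in the narrow one with the thumb cut-outs. Everything stands flat on the floor of its own compartment, the same way up as it is now, and the eraser and the blue ballpoint pen belong to no kit: leave them where they are.

Things in the scene. Friction and masses are not known exactly. Their poses are not given: they have to be found in the camera images.
- filing_tray: White open tray with grey felt floors, three compartments, 178x122 mm, fixed. Origin: centre of underside; x along its length, y across, z up. Floor top at z 3 mm; walls and dividers 3 mm thick, tops at z 15 mm. Long compartment x -86..86, y -58..-4 (centre 0,-31). Larger short one x -86..8, y -1..58 (centre -39,28.5). Smaller short one x 11..86, y -1..58 (centre 48.5,28.5).
- parcel_tray: White open tray with grey felt floors, two compartments, 166x122 mm, fixed; frame, floor and wall heights as the other tray. Both compartments x -80..80 mm. Wide: y -58..8 (centre 0,-25). Narrow: y 11..58 (centre 0,34.5); both its long walls are cut away to the floor from x -28 to 28 as thumb cut-outs, so that fingers can straddle a pen there.
- stapler: Black stapler, 36x145x57 mm, 0.22 kg, closed, rigid. Origin: centre of its underside; y along its length (nose at -y), z up. Its foot is 36 mm wide; the upper arm, 28 to 56 mm above the underside, is up to 30 mm wide: grip it there across x, about 42 mm up.
- tape_dispenser: Black tape dispenser with a tape reel, 50x134x64 mm, about 0.5 kg, rigid. Origin: centre of its underside; y along its length (low cutter nose at -y, reel hub at y +17 mm), z up. Its two flat cheeks, 50 mm apart over the outside, reach up about 60 mm beside the reel: grip them across x at y +12 mm, about 45 mm up.
- marker: White felt marker with a blue cap, 17 x 135 x 16 mm, 0.02 kg, lying on its side. Origin: at mid length on its underside as it lies at the start; y along its length. It can be gripped across x at mid length with the fingertips just above the surface.
- marker_mid (a point): Middle of the marker, on its long axis, 8 mm above the surface it lies on; y along its length.
- date_stamp: Date stamp, black body with a dark red grip on top, 36x62x81 mm, 0.12 kg, standing, rigid. Origin: centre of its underside; y along the 62 mm side, z up. The body is 36 mm wide (x), 43 mm high; the red grip, 28 mm (x) by 50 mm (y), spans 54 to 81 mm above the underside: grip it there across x, about 66 mm up.
- binder_clip: Black binder clip standing on its closed back, wire handles up, 41x42x36 mm, 0.02 kg, rigid. Origin: centre of its underside; z up. Lower part 40 mm (x) by 22 mm (y), 16 mm high; the wire handles, 14 to 36 mm up, span 42 mm along y and 22 mm along x: grip the handles across y, about 30 mm up.
- eraser: Eraser in a blue sleeve, 23 x 58 x 12 mm, lying in front of the telephone; it belongs to no kit and stays where it is. Origin: centre of its underside. (Mind the table lamp to its right: its wide shade, lower rim 335 mm above the desk, covers x 0.55 to 1.03, y -0.53 to -0.05 m.)
- ballpoint: Thin blue ballpoint pen, 12 x 145 x 9 mm, lying behind the stock; it belongs to no kit and stays where it is. Origin: mid length, underside.
Mind the look-alikes: they are no part of the job. Leave any pink or white look-alike of the stapler alone.

How it is judged:
By the outcome, as a careful person would: the job done as asked, in the order asked, and still so for the second after the job is handed in, with the robot touching nothing.
It also fails if it takes over 106 s, if anything falls off the work surface, if the arm or the gripper's body presses on something with over 40 N, if the wrist force passes 120 N, or if a joint passes its speed limit or range.

ROBOT

A 6-joint arm with a two-finger parallel gripper is mounted at the origin on a cart in front of the work surface, level with it; the furniture and walls round the work are solid. World frame = base frame: x ahead of the robot, y to its left, z up, the work surface at z = 0. Lengths are in m, angles in rad, forces in N, time in s.
With the tool pointing down it reaches from about 0.375 to 0.975 m from the base axis. Payload 3.8 kg.
Tool frame: the origin (TCP) lies at the very end of the fingers, on their centre line; the grasp point (between the pads) lies 19 mm behind it; z points along the fingers, y is the line along which they close (so a half turn about z gives the same grasp; the last joint's range is limited). The gripper opens to 88 mm and grips with 3 to 60 N. Pads are 18 mm wide; open, the fingers measure 123 mm over their backs; the gripper's body (75 mm by 187 mm) begins 45 mm behind the grasp point.
Start: joints at [1.183, 0.264, 1.604, -0, 1.274, -0.037], TCP at [0.232, 0.634, 0.239] pointing down, gripper open.
Joint ranges: [-2.63, 2.63], [-0.94, 2.18], [0.31, 2.57], [-1.31, 4.45], [0, 2.66], [-2.55, 2.55]. Speed limits (rad/s): [2.57, 2.57, 3.14, 3.14, 3.14, 3.14].

INTERFACE

Orientations are given as a unit quaternion [w, x, y, z].
In Python, from station import sense, eyes, job gives the robot as it stands.
- The arm moves only by the tool send_rows, never from a script. Its argument "series" is a list that holds one entry, the list of rows, each a list of 7 numbers: the finger opening in mm, from 0 to 88.1, then the shift along the tool's x, y, z as a fraction of full scale, then the turn, a rotation vector about the tool's x, y, z as a fraction of full scale. A call has exactly 5 rows; each row is the pose to reach, as a shift and turn from the pose commanded when the call began, along the tool's axes at that moment; what a row does not reach only later rows make up. Full scale, the value 1, is 400 mm for a shift and 60 degrees for a turn. A row lasts 1/10 s, in which the tool goes at most 50 mm and 8.59 degrees, less where a joint would pass 70% of its speed; a pose out of reach is approached as far as the arm can. A call with a number of a shift or a turn outside -1 to 1 is refused whole. A call with a gripper value outside its range is refused whole. The fingers move at their own pace and stop on an object; "newtons" is the grip in N (left out, the last holds). Time passes only in rows, so rows that repeat a pose let the fingers close, or fill a call up. It gives the time, the measured TCP pose, the force, the opening and the grip force at its end, in the units of the state.
- sense(): the state, without advancing time (a new reading comes with each control period).
- eyes.get_image(name): name is "side" or "top" or "wrist"; returns (picture, depth): 400x640x3 uint8, red, green, blue; 400x640 float32, m along the optical axis (not along the pixel's ray), 0 where there is no reading.
- eyes.camera_model(name): a dict with "fx", "fy", "cx", "cy" (pixels), "dist_coeffs" ([k1, k2, p1, p2, k3] as OpenCV has them; the pictures are not rectified), "rvec" (rotation vector, rad) and "tvec" (3), from world to camera coordinates, as OpenCV has them. Camera axes: x right, y down, z forward; pixel columns grow to the right and rows downward; lengths in m; the calibration is good to about 2 mm. A picture is of the moment at which its call begins: read the wrist's pose just before it. camera_model takes no time and is no camera call; for the wrist camera it gives the pose at the moment of the call.
- job.sign_off(): hands the job in; it is judged then, once.
The state is a dict: "clock": time; "qpos": joint angles; "joint_velocities": joint speeds; "tau": joint torques, N m; "tcp_pos": TCP position; "tcp_rot": TCP orientation; "wrist_force": force on the tool from outside, world axes, zero at the start; "ft_torque": the same for the moment, N m; "grip_width": opening from 0.0 (shut) to 1.0 (fully open); "grip_force": force on a finger pad.
Only numpy, scipy, OpenCV 4.12 (cv2) and the standard library are available. Lean on these libraries where they do the work, as an engineer would, in place of code of your own. Each camera call takes 0.05 s, during which the arm holds its last target. There are 200 camera calls.

## Working session

There is one attempt and no reset: what is moved stays moved. The work goes in short steps, Python scripts to look and compute and a tool call to move; the robot and the scene stay as the last step left them, time stands still between calls to the robot, and variables do not carry over. Pictures are saved under pics/ and viewed, at most 17 in all, crops included, and the job is handed in when it is done.

Besides the shell and the picture viewer there is one more tool, called after "Request:" by a JSON object that holds its "op" and its "data", one argument or row to a line. send_rows: Moves the arm, as the interface text tells. Its arguments: {"type":"object","properties":{"series":{"type":"array"},"newtons":{"type":"number"}},"required":["series"]}

```bash
ls; mkdir -p pics; python3 - <<'E'
from station import sense, eyes, job
import cv2,numpy as np
print(sense())
for n in ["top","side"]:
    im,d=eyes.get_image(n); cv2.imwrite(f"pics/{n}0.png",im[:,:,::-1]); np.savez(f"{n}0.npz",im=im,d=d)
    print(n,eyes.camera_model(n),(d>0).mean())
E
```

```text
pics
{'clock': 0.0, 'qpos': array([ 1.18313469e+00,  2.64710553e-01,  1.60532277e+00, -3.47017466e-05,
        1.27370170e+00, -3.69050699e-02]), 'joint_velocities': array([-3.31645538e-04,  2.09059009e-04,  7.78895544e-04, -2.60911943e-03,
       -2.48551056e-05, -1.04998707e-03]), 'tau': array([ 4.14496299e-04, -5.02108777e+01, -3.56873667e+01,  7.29077007e-02,
        2.92533101e-02, -1.76557260e-04]), 'tcp_pos': array([0.23169072, 0.63325758, 0.23744437]), 'tcp_rot': array([-2.09478128e-04,  1.74475513e-01,  9.84660930e-01, -1.05063585e-03]), 'wrist_force': array([-0.47130095, -0.47464706,  0.86050925]), 'ft_torque': array([ 0.00756345, -0.04715416,  0.00091941]), 'grip_force': 0.0, 'grip_width': 1.00289034623519}
top {'fx': 380.3561058701366, 'fy': 380.3561058701366, 'cx': 325.378729718671, 'cy': 195.09007563206006, 'dist_coeffs': array([-0.08866262,  0.        ,  0.        ,  0.        ,  0.        ]), 'rvec': array([ 2.15543961, -2.13803118,  0.150926  ]), 'tvec': array([0.3001874 , 0.53608119, 0.89490577])} 0.9959453125
side {'fx': 437.5318221726244, 'fy': 437.5318221726244, 'cx': 324.87150018242164, 'cy': 196.82860694212135, 'dist_coeffs': array([0.00846423, 0.        , 0.        , 0.        , 0.        ]), 'rvec': array([ 2.06583571, -0.2266161 ,  0.11958667]), 'tvec': array([-0.478854  ,  0.26150296,  0.64435097])} 0.996140625
```

View pics/top0.png

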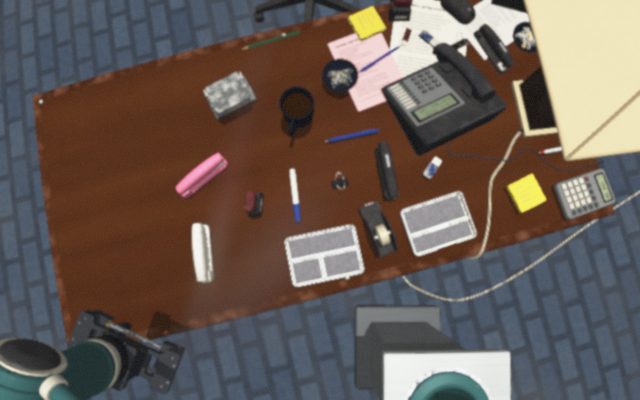

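View pics/side0.png

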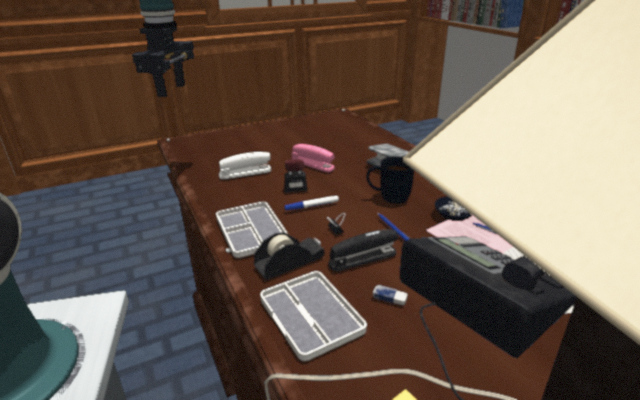

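```bash
cat > h.py <<'E'
import numpy as np, cv2
from scipy.spatial.transform import Rotation as R
def cloud(d,m):
    """world xyz for each pixel from depth"""
    K=np.array([[m['fx'],0,m['cx']],[0,m['fy'],m['cy']],[0,0,1]])
    h,w=d.shape; u,v=np.meshgrid(np.arange(w),np.arange(h))
    p=np.stack([u,v],-1).reshape(-1,1,2).astype(float)
    n=cv2.undistortPoints(p,K,m['dist_coeffs']).reshape(h,w,2)
    c=np.concatenate([n,np.ones((h,w,1))],-1)*d[...,None]
    Rm=cv2.Rodrigues(m['rvec'])[0]
    return (c-m['tvec'])@Rm
def rays(uv,m,z):
    K=np.array([[m['fx'],0,m['cx']],[0,m['fy'],m['cy']],[0,0,1]])
    n=cv2.undistortPoints(np.array(uv,float).reshape(-1,1,2),K,m['dist_coeffs']).reshape(-1,2)
    Rm=cv2.Rodrigues(m['rvec'])[0]
    D=np.c_[n,np.ones(len(n))]@Rm; o=-m['tvec']@Rm
    return o+D*((z-o[2])/D[:,2])[:,None]
def rect(P):
    """min area rect of world xy points: centre, (long,short), angle of long axis deg"""
    (c,(a,b),t)=cv2.minAreaRect((P[:,:2]*1000).astype(np.float32))
    if a<b: a,b,t=b,a,t+90
    return np.round(c,1),round(a,1),round(b,1),round((t+90)%180-90,1)
E
python3 - <<'E'
from h import *
from station import eyes
m=eyes.camera_model("top"); f=np.load("top0.npz"); im,d=f['im'],f['d']
W=cloud(d,m)
t=W[240:250,100:170].reshape(-1,3);print("table z",t.mean(0),t[:,2].std())
names=dict(stapler=(388,170),tape=(378,228),marker=(295,195),stamp=(254,204),clip=(340,181),eraser=(432,167),pen=(352,135),ft=(325,255),pt=(438,222),mug=(296,105),phone=(440,100),white=(202,252),pink=(201,175))
for k,(u,v) in names.items(): print(k,rays([(u,v)],m,0.01)[0].round(3), "zmax",W[v-20:v+20,u-15:u+15,2].max().round(3))
msk=((W[...,2]>0.007)).astype(np.uint8)
msk[:,:150]=0; msk[290:]=0
n,l,s,c=cv2.connectedComponentsWithStats(msk)
for i in range(1,n):
    if 20<s[i,4]<4000: print(c[i].round(),s[i,4],rect(W[l==i]),W[l==i][:,2].max().round(3))
z=np.clip(W[...,2]*3000,0,255).astype(np.uint8)
a=cv2.resize(im[110:300,160:500,::-1],None,fx=2.3,fy=2.3)[:,:780]
b=cv2.resize(z[110:300,160:500],None,fx=2.3,fy=2.3)[:,:780]
cv2.imwrite("pics/z.png",cv2.cvtColor(b,cv2.COLOR_GRAY2BGR))
E
```

```text
table z [ 0.40670321  0.79765456 -0.00463398] 0.06345789017867802
stapler [0.604 0.145 0.01 ] zmax 0.962
tape [0.456 0.172 0.01 ] zmax 0.962
marker [0.537 0.381 0.01 ] zmax 0.962
stamp [0.513 0.485 0.01 ] zmax 0.962
clip [0.574 0.268 0.01 ] zmax 0.962
eraser [0.613 0.031 0.01 ] zmax 0.962
pen [0.696 0.237 0.01 ] zmax 0.962
ft [0.388 0.304 0.01 ] zmax 0.962
pt [0.471 0.02  0.01 ] zmax 0.962
mug [0.777 0.384 0.01 ] zmax 0.962
phone [0.796 0.002 0.01 ] zmax 0.962
white [0.391 0.613 0.01 ] zmax 0.962
pink [0.587 0.625 0.01 ] zmax 0.962
[400.  10.] 422 (array([726.5, 186.4]), 687.4, 63.9, -14.3) 0.962
[460.  10.] 597 (array([736.4,  90.3]), 785.6, 107.9, -24.5) 0.962
[367.  23.] 749 (array([734. , 220.5]), 677.2, 104.4, -5.0) 0.962
[495.  47.] 855 (array([670.3,  37.7]), 742.7, 132.8, -34.4) 0.962
[407.  34.] 43 (array([987. ,  84.6]), 41.3, 17.4, -18.8) 0.011
[340.  74.] 814 (array([654.6, 265.6]), 505.5, 95.7, 0.8) 0.962
[229.  93.] 1355 (array([611. , 453.7]), 514.0, 117.6, 29.4) 0.962
[297. 107.] 1245 (array([595.5, 362.2]), 397.8, 83.2, 5.3) 0.962
[366. 132.] 33 (array([704.7, 199.5]
[... 187 characters left out ...]
7, 473.3]), 409.8, 130.6, 70.3) 0.962
[432. 167.] 192 (array([612.8,  29.9]), 59.6, 23.2, -34.7) 0.015
[295. 196.] 294 (array([494.6, 365.2]), 220.7, 43.9, 22.8) 0.962
[584. 193.] 1977 (array([460.5, -84.1]), 774.8, 103.6, -73.7) 0.962
[526. 193.] 853 (array([462.1,  17.3]), 576.8, 83.0, -69.8) 0.962
[340. 183.] 95 (array([495.8, 292. ]), 185.9, 39.3, -18.1) 0.962
[253. 204.] 404 (array([473.8, 394.2]), 225.9, 61.4, 66.9) 0.962
[440. 222.] 369 (array([436.7, 117.4]), 373.4, 120.9, -71.9) 0.962
[379. 229.] 1179 (array([432. , 225.9]), 164.6, 132.3, -67.8) 0.962
[201. 252.] 885 (array([426.4, 477.5]), 324.7, 141.1, -74.7) 0.962
[324. 257.] 453 (array([387.2, 307.4]), 178.6, 120.5, -77.7) 0.962
```

```bash
python3 - <<'E'
from h import *
from station import eyes,sense
m=eyes.camera_model("top"); f=np.load("top0.npz"); im,d=f['im'],f['d']
W=cloud(d,m)
W[d<0.05]=-1
for lo in (0.006,0.02):
  msk=(W[...,2]>lo).astype(np.uint8)
  msk[:,:150]=0; msk[300:]=0; msk[:115]=0
  n,l,s,c=cv2.connectedComponentsWithStats(msk)
  print(lo)
  for i in range(1,n):
    if 20<s[i,4]<4000: print(c[i].round(),s[i,4],rect(W[l==i]),W[l==i][:,2].max().round(3))
w=eyes.camera_model("wrist"); s=sense()
Rt=R.from_quat(s['tcp_rot'],scalar_first=True).as_matrix()
Rc=cv2.Rodrigues(w['rvec'])[0]; o=-Rc.T@w['tvec']
print("cam in tool",Rt.T@(o-s['tcp_pos'])); print((Rt.T@Rc.T).round(3),w['fx'],w['cx'],w['cy'],w['dist_coeffs'])
print(Rt.round(3))
E
```

```text
0.006
[297. 122.] 361 (array([705.9, 374.8]), 73.1, 56.3, -87.1) 0.098
[438. 129.] 2295 (array([693.8,  -3.5]), 257.8, 106.9, 88.1) 0.101
[355. 135.] 112 (array([696.5, 232.6]), 130.5, 10.8, -76.0) 0.012
[387. 171.] 827 (array([598.1, 150.2]), 144.1, 34.6, 10.9) 0.06
[201. 175.] 894 (array([583.9, 620.3]), 142.3, 33.6, -51.1) 0.059
[432. 167.] 197 (array([612.8,  29.9]), 59.6, 23.2, -34.7) 0.015
[295. 195.] 298 (array([537.2, 381.9]), 133.6, 15.9, 7.5) 0.018
[584. 194.] 1984 (array([ 547.9, -380.2]), 155.2, 100.7, -71.5) 0.025
[526. 193.] 854 (array([ 548. , -215.1]), 79.3, 76.4, -63.9) 0.022
[340. 183.] 98 (array([568.4, 267.2]), 41.0, 24.6, -64.2) 0.029
[253. 204.] 402 (array([510.5, 480.2]), 57.4, 31.5, -6.2) 0.083
[438. 222.] 365 (array([468.7,  20. ]), 168.3, 120.9, -72.1) 0.019
[379. 229.] 1182 (array([453.5, 173.1]), 132.3, 50.6, 22.2) 0.067
[202. 252.] 920 (array([390.5, 606.9]), 143.3, 33.3, 5.1) 0.059
[324. 257.] 461 (array([387.2, 307.4]), 178.6, 120.5, -77.7) 0.019
0.02
[297. 122.] 359 (array([705.9, 374.8]), 73.1, 56.3, -87.1) 0.098
[439. 128.] 2164 (array([693.3,  -5.8]
[... 162 characters left out ...]

[199. 174.] 706 (array([585.1, 618.9]), 138.6, 33.6, -51.1) 0.059
[253. 203.] 370 (array([511.3, 480.4]), 55.6, 30.9, -6.2) 0.083
[572. 198.] 22 (array([ 534. , -336.6]), 25.6, 10.4, -65.8) 0.024
[370. 207.] 65 (array([505.6, 193.5]), 49.0, 19.4, -72.0) 0.029
[382. 234.] 468 (array([440.4, 167.6]), 99.0, 50.2, 22.3) 0.067
[200. 252.] 719 (array([393.1, 607.6]), 137.9, 32.2, 5.1) 0.059
cam in tool [ 0.07129428  0.00038505 -0.14572337]
[[ 0.    -0.96  -0.279]
 [ 1.     0.     0.   ]
 [-0.    -0.279  0.96 ]] 302.3695857291916 317.116133952469 196.48502222060807 [-0.02768532  0.          0.          0.          0.        ]
[[-0.939  0.344 -0.001]
 [ 0.344  0.939 -0.002]
 [ 0.    -0.002 -1.   ]]
```

```bash
cat >> h.py <<'E'
def pose(x,y,z,yaw):
    """tool down; yaw = world angle (deg) of tool x axis"""
    return np.array([x,y,z]),R.from_euler('z',yaw,degrees=True)*R.from_euler('x',180,degrees=True)
def plan(way,start=None):
    from station import sense
    if start is None:
        s=sense(); start=(s['tcp_pos'],R.from_quat(s['tcp_rot'],scalar_first=True))
    p,r=start
    for w in way:
        q,t=pose(*w); dp=r.inv().apply(q-p); dr=(r.inv()*t).as_rotvec(degrees=True)
        print(np.round(w,3).tolist(),"->",np.round(np.r_[dp/.4,dr/60],3).tolist(),"dist %.0f rot %.0f"%(1000*np.linalg.norm(dp),np.linalg.norm(dr)))
        p,r=q,t
E
python3 - <<'E'
from h import *
plan([(.35,.44,.25,170),(.45,.25,.25,180)])
E
```

```text
[0.35, 0.44, 0.25, 170.0] -> [-0.444, -0.352, -0.031, -0.002, -0.0, -0.168] dist 227 rot 10
[0.45, 0.25, 0.25, 180.0] -> [-0.329, -0.424, -0.0, 0.0, 0.0, -0.167] dist 215 rot 10
```

Request:
{"op": "send_rows", "data": {
  "series": [
    [[88,-0.444,-0.352,-0.031,-0.002,0,-0.168],[88,-0.444,-0.352,-0.031,-0.002,0,-0.168],[88,-0.444,-0.352,-0.031,-0.002,0,-0.168],[88,-0.444,-0.352,-0.031,-0.002,0,-0.168],[88,-0.444,-0.352,-0.031,-0.002,0,-0.168]]
  ]
}}

```text
clock: 0.6
tcp_pos: [0.3515, 0.4375, 0.2508]
tcp_rot: [0.0, 0.088, 0.996, 0.0]
wrist_force: [0.4, 0.9, 0.3]
grip_width: 0.995
grip_force: 0.0
```

Request:
{"op": "send_rows", "data": {
  "series": [
    [[88,-0.329,-0.424,0,0,0,-0.167],[88,-0.329,-0.424,0,0,0,-0.167],[88,-0.329,-0.424,0,0,0,-0.167],[88,-0.329,-0.424,0,0,0,-0.167],[88,-0.329,-0.424,0,0,0,-0.167]]
  ]
}}

```text
clock: 1.1
tcp_pos: [0.4515, 0.247, 0.2504]
tcp_rot: [0.0, 0.002, 1.0, 0.0]
wrist_force: [-0.6, -0.2, -1.1]
grip_width: 0.999
grip_force: 0.0
```

```bash
python3 - <<'E'
from h import *
from station import eyes,sense
eyes.get_image("top")
s=sense(); m=eyes.camera_model("wrist"); im,d=eyes.get_image("wrist")
print(s['clock'],s['tcp_pos'].round(4),R.from_quat(s['tcp_rot'],scalar_first=True).as_euler('zyx',degrees=True).round(2))
np.savez("w1.npz",im=im,d=d); 
import pickle; pickle.dump(m,open("w1.pkl","wb"))
cv2.imwrite("pics/w1.png",im[:,:,::-1])
W=cloud(d,m); W[d<0.05]=-1
for lo in (0.006,0.02,0.045):
  msk=((W[...,2]>lo)&(W[...,2]<.11)).astype(np.uint8)
  n,l,st,c=cv2.connectedComponentsWithStats(msk); print(lo)
  for i in range(1,n):
    if 60<st[i,4]<9000: print(c[i].round(),st[i,4],rect(W[l==i]),W[l==i][:,2].max().round(3))
E
```

```text
1.15 [0.4521 0.2463 0.2503] [-1.7979e+02  5.0000e-02  1.7997e+02]
0.006
[375. 112.] 2226 (array([390.2, 309.6]), 178.1, 122.2, -77.6) 0.017
[614. 120.] 5827 (array([392.6, 606.5]), 143.0, 29.9, 6.7) 0.058
[257. 168.] 4934 (array([456.4, 175.3]), 134.4, 50.5, 21.2) 0.066
[144. 182.] 1749 (array([472. ,  21.6]), 167.6, 122.3, -71.9) 0.017
[416. 207.] 587 (array([509.7, 379.5]), 73.3, 16.3, 6.2) 0.017
[506. 220.] 2563 (array([515.9, 482. ]), 59.0, 34.1, -5.4) 0.083
[ 10. 233.] 912 (array([ 544.5, -183.3]), 81.1, 41.8, -10.9) 0.019
[248. 258.] 1794 (array([583.8, 151. ]), 108.3, 32.5, 12.0) 0.058
[617. 239.] 1009 (array([555.9, 655. ]), 52.5, 27.4, -48.0) 0.052
[335. 253.] 348 (array([573.4, 269.2]), 36.2, 35.8, -26.4) 0.036
[206. 343.] 2033 (array([715.1,  91.5]), 123.0, 26.2, 27.0) 0.097
[258. 324.] 146 (array([662.7, 163.6]), 21.8, 20.6, -74.7) 0.054
[304. 326.] 314 (array([700.2, 230.6]), 113.0, 11.8, -75.2) 0.011
[406. 345.] 878 (array([714.1, 369.1]), 72.1, 52.7, -72.5) 0.08
0.02
[622. 121.] 3946 (array([395.3, 605.8]), 138.4, 25.0, 10.4) 0.058
[250. 161.] 2489 (array([443.3, 170.1
[... 491 characters left out ...]
29. 128.] 2128 (array([396.9, 605.9]), 135.5, 23.2, 12.0) 0.058
[267. 154.] 290 (array([431.6, 190.1]), 68.4, 4.1, 21.5) 0.063
[250. 162.] 844 (array([440.1, 170.3]), 47.7, 21.8, 21.4) 0.066
[231. 169.] 340 (array([448. , 147.4]), 67.5, 4.1, 21.7) 0.063
[519. 228.] 1179 (array([515.5, 483.2]), 47.9, 27.2, -4.9) 0.083
[243. 269.] 767 (array([575.2, 147.4]), 74.2, 27.5, 10.5) 0.058
[632. 248.] 206 (array([555.2, 655.9]), 26.7, 20.8, -81.0) 0.052
[196. 345.] 1198 (array([696. ,  81.8]), 80.2, 26.2, 27.0) 0.097
[257. 324.] 135 (array([662.8, 163.5]), 21.7, 20.6, -75.5) 0.054
[426. 344.] 126 (array([684.5, 392.4]), 10.3, 8.9, 3.3) 0.08
[409. 352.] 79 (array([714.5, 376. ]), 37.7, 6.0, 89.3) 0.052
```

View pics/w1.png

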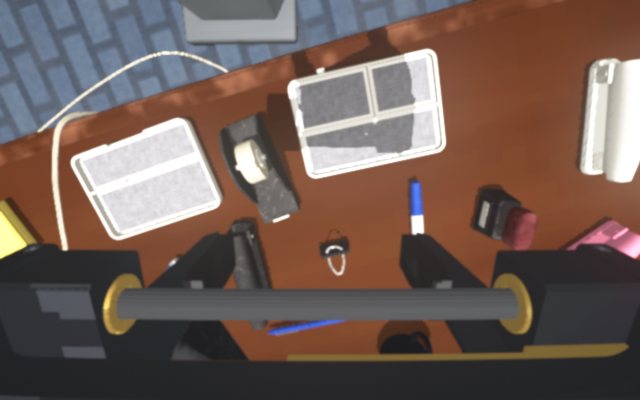

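```bash
python3 - <<'E'
from h import *
from station import eyes
f=np.load("top0.npz"); m=eyes.camera_model("top"); W=cloud(f['d'],m).reshape(-1,3); W=W[f['d'].ravel()>.05]
W=W+[.0015,.001,-.003]
def prof(c,ang,L,hw,st=.01):
    a=np.deg2rad(ang); e=np.array([np.cos(a),np.sin(a)]); n=np.array([-e[1],e[0]])
    q=W[:,:2]-c; s=q@e; t=q@n
    for x in np.arange(-L/2,L/2,st):
        k=(abs(t)<hw)&(s>=x)&(s<x+st)&(W[:,2]>.006)
        if k.sum(): print(round(1000*x),"z90 %.0f"%(1e3*np.percentile(W[k,2],90)),"t %.0f..%.0f"%(1e3*t[k].min(),1e3*t[k].max()))
print("stapler");prof(np.array([.5995,.151]),10.9,.16,.03)
k=(W[:,0]>.6)&(W[:,0]<.76)&(W[:,1]>-.12)&(W[:,1]<.125)&(W[:,2]>.02)
P=W[k]
for x in np.arange(.62,.72,.015):
    q=P[(P[:,0]>=x)&(P[:,0]<x+.015)]
    if len(q): print("x %.3f y %.3f..%.3f zmax %.3f"%(x,q[:,1].min(),q[:,1].max(),q[:,2].max()))
g=W.reshape(-1,3)
im=f['im']; cv2.imwrite("pics/st.png",cv2.resize(im[130:290,230:490,::-1],None,fx=3,fy=3,interpolation=cv2.INTER_CUBIC))
E
```

```text
stapler
-80 z90 7 t -6..7
-70 z90 41 t -16..17
-60 z90 45 t -17..16
-50 z90 48 t -12..16
-40 z90 49 t -13..15
-30 z90 51 t -15..16
-20 z90 52 t -15..16
-10 z90 52 t -14..17
0 z90 53 t -14..16
10 z90 54 t -15..16
20 z90 55 t -14..15
30 z90 53 t -15..13
40 z90 52 t -13..13
50 z90 50 t -14..15
60 z90 48 t -13..13
70 z90 45 t -9..9
x 0.620 y -0.120..-0.102 zmax 0.359
x 0.635 y -0.120..0.072 zmax 0.362
x 0.650 y -0.120..0.080 zmax 0.366
x 0.665 y -0.120..0.087 zmax 0.368
x 0.680 y -0.120..0.095 zmax 0.370
x 0.695 y -0.120..0.103 zmax 0.376
x 0.710 y -0.120..0.111 zmax 0.376
```

View pics/st.png

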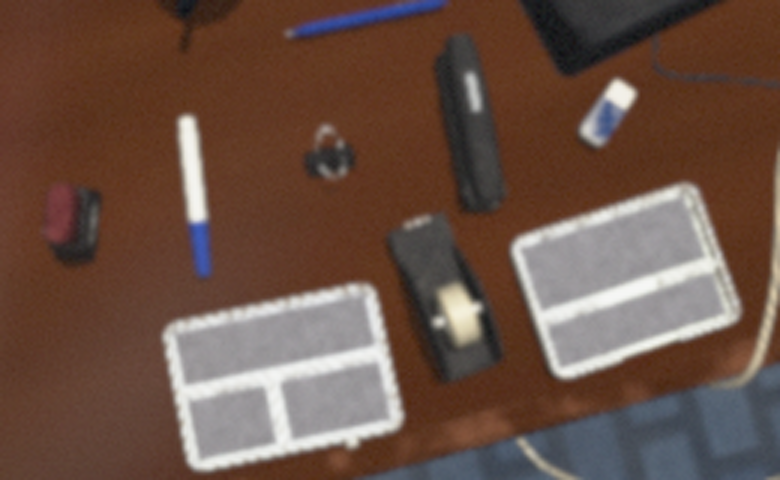

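```bash
cat >> h.py <<'E'
def tray(c,yaw,x,y):
    a=np.deg2rad(yaw); return np.round([c[0]+x*np.cos(a)-y*np.sin(a),c[1]+x*np.sin(a)+y*np.cos(a)],4)
FT=((.3887,.3085),102.35); PT=((.4703,.0208),108.0)
E
python3 - <<'E'
from h import *
print(tray(*FT,22e-3,-31e-3))
st=(.5779,.1470)
plan([(*st,.13,190.9),(*st,.023,190.9),(*st,.15,190.9),(.5,.24,.15,146),(*tray(*FT,.022,-.031),.15,102.35),(*tray(*FT,.022,-.031),.0265,102.35)])
E
```

```text
[0.4143 0.3366]
[0.578, 0.147, 0.13, 190.9] -> [-0.318, -0.252, 0.301, 0.001, 0.0, -0.186] dist 202 rot 11
[0.578, 0.147, 0.023, 190.9] -> [0.0, -0.0, 0.268, 0.0, 0.0, 0.0] dist 107 rot 0
[0.578, 0.147, 0.15, 190.9] -> [0.0, 0.0, -0.318, 0.0, 0.0, 0.0] dist 127 rot 0
[0.5, 0.24, 0.15, 146.0] -> [0.147, 0.265, 0.0, 0.0, -0.0, 0.748] dist 121 rot 45
[0.414, 0.337, 0.15, 102.35] -> [0.313, 0.08, 0.0, 0.0, -0.0, 0.727] dist 129 rot 44
[0.414, 0.337, 0.026, 102.35] -> [0.0, -0.0, 0.309, 0.0, 0.0, 0.0] dist 124 rot 0
```

Request:
{"op": "send_rows", "data": {
  "series": [
    [[60,-0.318,-0.252,0.301,0.001,0,-0.186],[60,-0.318,-0.252,0.301,0.001,0,-0.186],[60,-0.318,-0.252,0.301,0.001,0,-0.186],[60,-0.318,-0.252,0.301,0.001,0,-0.186],[60,-0.318,-0.252,0.301,0.001,0,-0.186]]
  ]
}}

```text
clock: 1.7
tcp_pos: [0.5769, 0.1481, 0.1246]
tcp_rot: [-0.003, -0.096, 0.995, -0.0]
wrist_force: [-1.2, -1.3, 0.1]
grip_width: 0.68
grip_force: 0.0
```

```bash
python3 - <<'E'
from h import *
from station import eyes,sense
eyes.get_image("top"); s=sense(); m=eyes.camera_model("wrist"); im,d=eyes.get_image("wrist")
print(s['clock'],s['tcp_pos'].round(4),R.from_quat(s['tcp_rot'],scalar_first=True).as_euler('zyx',degrees=True).round(2),s['grip_width'])
cv2.imwrite("pics/w2.png",im[:,:,::-1])
E
```

```text
1.75 [0.5765 0.1494 0.1265] [168.96  -0.33 180.  ] 0.6825816267646633
```

View pics/w2.png

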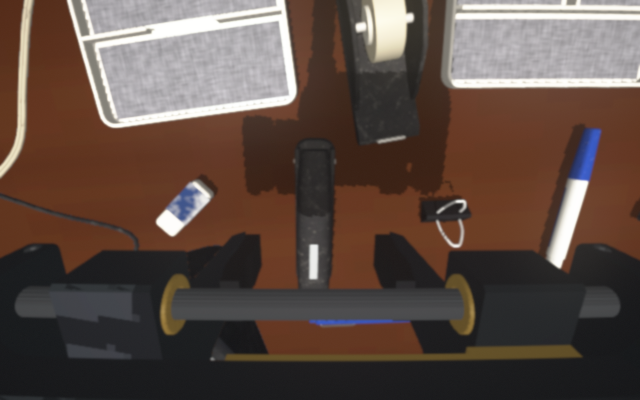

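Request:
{"op": "send_rows", "data": {
  "series": [
    [[60,0,0,0.08,0,0,0],[60,0,0,0.16,0,0,0],[60,0,0,0.23,0,0,0],[60,0,0,0.266,0,0,0],[60,0,0,0.266,0,0,0]]
  ]
}}

```text
clock: 2.3
tcp_pos: [0.5758, 0.1514, 0.0229]
tcp_rot: [-0.001, -0.098, 0.995, 0.0]
wrist_force: [0.6, -0.8, -1.3]
grip_width: 0.681
grip_force: 0.0
```

Request:
{"op": "send_rows", "data": {
  "series": [
    [[20,0,0,0,0,0,0],[20,0,0,0,0,0,0],[20,0,0,0,0,0,0],[20,0,0,0,0,0,0],[20,0,0,0,0,0,0]]
  ],
  "newtons": 45
}}

```text
clock: 2.8
tcp_pos: [0.579, 0.1502, 0.0253]
tcp_rot: [0.002, -0.097, 0.995, 0.001]
wrist_force: [-0.6, -1.3, 5.8]
grip_width: 0.324
grip_force: 44.9
```

Request:
{"op": "send_rows", "data": {
  "series": [
    [[20,0,0,0,0,0,0],[20,0,0,-0.01,0,0,0],[20,0,0,-0.03,0,0,0],[20,0,0,-0.06,0,0,0],[20,0,0,-0.1,0,0,0]]
  ]
}}

```text
clock: 3.3
tcp_pos: [0.5769, 0.1501, 0.064]
tcp_rot: [-0.001, -0.097, 0.995, 0.0]
wrist_force: [0.4, -0.1, -1.2]
grip_width: 0.323
grip_force: 44.7
```

Request:
{"op": "send_rows", "data": {
  "series": [
    [[20,0,0,-0.05,0,0,0],[20,0,0,-0.12,0,0,0],[20,0,0,-0.2,0,0,0],[20,0,0,-0.23,0,0,0],[20,0,0,-0.23,0,0,0]]
  ]
}}

```text
clock: 3.8
tcp_pos: [0.5798, 0.1506, 0.1594]
tcp_rot: [0.004, -0.097, 0.995, 0.001]
wrist_force: [-0.1, 0.4, -1.4]
grip_width: 0.321
grip_force: 44.7
```

```bash
python3 - <<'E'
from h import *
plan([(.53,.21,.155,161),(.475,.275,.155,131.5),(*tray(*FT,.022,-.031),.12,102.35)])
E
```

```text
[0.53, 0.21, 0.155, 161.0] -> [0.094, 0.17, 0.011, 0.003, 0.007, 0.503] dist 78 rot 30
[0.475, 0.275, 0.155, 131.5] -> [0.183, 0.109, 0.0, -0.0, -0.0, 0.492] dist 85 rot 29
[0.414, 0.337, 0.12, 102.35] -> [0.216, -0.012, 0.088, 0.0, -0.0, 0.486] dist 93 rot 29
```

Request:
{"op": "send_rows", "data": {
  "series": [
    [[20,0.02,0.034,0,0,0,0.1],[20,0.04,0.068,0,0,0,0.2],[20,0.06,0.1,0,0,0,0.3],[20,0.078,0.14,0.005,0,0,0.4],[20,0.094,0.17,0.01,0,0,0.5]]
  ]
}}

```text
clock: 4.3
tcp_pos: [0.5258, 0.2098, 0.1497]
tcp_rot: [-0.001, 0.166, 0.986, -0.0]
wrist_force: [-0.7, 0.7, -1.5]
grip_width: 0.316
grip_force: 44.7
```

Request:
{"op": "send_rows", "data": {
  "series": [
    [[20,0.037,0.022,0,0,0,0.1],[20,0.074,0.044,0,0,0,0.2],[20,0.11,0.066,0,0,0,0.3],[20,0.147,0.088,0,0,0,0.4],[20,0.183,0.11,0,0,0,0.49]]
  ]
}}

```text
clock: 4.8
tcp_pos: [0.4708, 0.2747, 0.1497]
tcp_rot: [-0.001, 0.411, 0.912, -0.001]
wrist_force: [-0.6, -0.5, -3.3]
grip_width: 0.321
grip_force: 44.7
```

Request:
{"op": "send_rows", "data": {
  "series": [
    [[20,0.055,-0.003,0,0,0,0.12],[20,0.11,-0.006,0.02,0,0,0.24],[20,0.165,-0.01,0.05,0,0,0.36],[20,0.216,-0.012,0.088,0,0,0.486],[20,0.216,-0.012,0.088,0,0,0.486]]
  ]
}}

```text
clock: 5.3
tcp_pos: [0.4073, 0.3354, 0.1126]
tcp_rot: [-0.001, 0.625, 0.781, -0.003]
wrist_force: [0.5, 0.5, -2.6]
grip_width: 0.323
grip_force: 44.7
```

Request:
{"op": "send_rows", "data": {
  "series": [
    [[20,0,0,0,0,0,0],[20,0,0,0,0,0,0],[20,0,0,0,0,0,0],[20,0,0,0,0,0,0],[20,0,0,0,0,0,0]]
  ]
}}

```text
clock: 5.8
tcp_pos: [0.4121, 0.336, 0.1172]
tcp_rot: [0.0, 0.625, 0.78, 0.001]
wrist_force: [0.4, 1.4, -2.8]
grip_width: 0.321
grip_force: 44.7
```

```bash
cat >> h.py <<'E'
def look(name,save=None):
    from station import eyes,sense
    s=sense(); m=eyes.camera_model(name); im,d=eyes.get_image(name)
    print(s['clock'],s['tcp_pos'].round(4),R.from_quat(s['tcp_rot'],scalar_first=True).as_euler('zyx',degrees=True).round(2),"grip",round(s['grip_width']*88,1))
    if save: cv2.imwrite(f"pics/{save}.png",im[:,:,::-1])
    W=cloud(d,m); W[d<0.05]=-1
    return im,d,m,W
def comps(W,lo,hi=.11,near=None,rad=.15,amin=60):
    msk=((W[...,2]>lo)&(W[...,2]<hi)).astype(np.uint8)
    if near is not None: msk&=(np.hypot(W[...,0]-near[0],W[...,1]-near[1])<rad).astype(np.uint8)
    n,l,st,c=cv2.connectedComponentsWithStats(msk)
    for i in range(1,n):
        if amin<st[i,4]<20000: print(lo,c[i].round(),st[i,4],rect(W[l==i]),W[l==i][:,2].max().round(3))
E
python3 - <<'E'
from h import *
im,d,m,W=look("wrist","w3")
comps(W,.006,.03,(.389,.308),.13)
plan([(*tray(*FT,.022,-.031),.026,102.35)])
im,d,m,W=look("top")
comps(W,.02,.2,(.42,.315),.13)
E
```

```text
5.8 [0.4121 0.336  0.1172] [-1.0258e+02  8.0000e-02 -1.7991e+02] grip 28.2
0.006 [271. 167.] 2521 (array([384.6, 336.5]), 122.5, 122.5, -77.8) 0.017
0.006 [412. 168.] 484 (array([486.8, 377.2]), 28.2, 13.8, 5.9) 0.016
0.006 [277. 343.] 347 (array([406.3, 181.7]), 23.3, 3.1, 20.8) 0.03
[0.414, 0.337, 0.026, 102.35] -> [-0.0, 0.006, 0.228, 0.001, -0.001, 0.004] dist 91 rot 0
5.85 [0.412  0.336  0.1171] [-1.0258e+02  7.0000e-02 -1.7992e+02] grip 28.0
0.02 [370. 232.] 74 (array([447.8, 195.6]), 63.5, 4.3, 22.3) 0.064
```

View pics/w3.png

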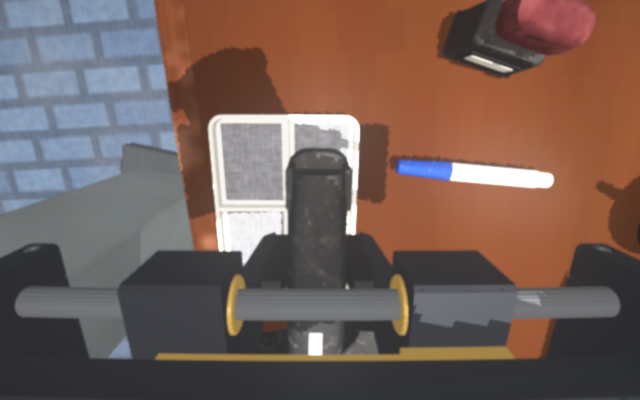

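Request:
{"op": "send_rows", "data": {
  "series": [
    [[20,0,0.006,0.06,0,0,0],[20,0,0.006,0.12,0,0,0],[20,0,0.006,0.18,0,0,0],[20,0,0.006,0.21,0,0,0],[20,0,0.006,0.222,0,0,0]]
  ]
}}

```text
clock: 6.4
tcp_pos: [0.4127, 0.3358, 0.0282]
tcp_rot: [-0.001, 0.625, 0.78, -0.002]
wrist_force: [-13.4, -10.0, 35.6]
grip_width: 0.32
grip_force: 44.6
```

Request:
{"op": "send_rows", "data": {
  "series": [
    [[20,0,0,0,0,0,0],[20,0,0,0,0,0,0],[20,0,0,0,0,0,0],[20,0,0,0,0,0,0],[20,0,0,0,0,0,0]]
  ]
}}

```text
clock: 6.9
tcp_pos: [0.4144, 0.3373, 0.0284]
tcp_rot: [0.0, 0.625, 0.78, 0.001]
wrist_force: [0.4, 0.8, -0.2]
grip_width: 0.322
grip_force: 44.7
```

Request:
{"op": "send_rows", "data": {
  "series": [
    [[50,0,0,0,0,0,0],[50,0,0,0,0,0,0],[50,0,0,0,0,0,0],[50,0,0,-0.03,0,0,0],[50,0,0,-0.1,0,0,0]]
  ]
}}

```text
clock: 7.4
tcp_pos: [0.4119, 0.3352, 0.0664]
tcp_rot: [-0.001, 0.625, 0.78, -0.002]
wrist_force: [-0.1, -0.7, 0.2]
grip_width: 0.567
grip_force: 0.0
```

Request:
{"op": "send_rows", "data": {
  "series": [
    [[50,0,0,-0.1,0,0,0],[50,0,0,-0.2,0,0,0],[50,0,0,-0.3,0,0,0],[50,0,0,-0.3,0,0,0],[50,0,0,-0.3,0,0,0]]
  ]
}}

```text
clock: 7.9
tcp_pos: [0.4146, 0.3372, 0.1901]
tcp_rot: [0.0, 0.625, 0.78, 0.002]
wrist_force: [0.2, -0.8, -1.0]
grip_width: 0.566
grip_force: 0.0
```

```bash
python3 - <<'E'
from h import *
im,d,m,W=look("top")
comps(W,.025,.2,(.42,.315),.13)
plan([(.465,.41,.18,138),(.5135,.4817,.16,174.7)])
im,d,m,W=look("side","s4")
E
```

```text
7.9 [0.4146 0.3372 0.1901] [-102.6     0.22 -179.81] grip 49.9
0.025 [371. 232.] 67 (array([447.2, 195.4]), 58.0, 4.3, 22.4) 0.063
[0.465, 0.41, 0.18, 138.0] -> [0.151, 0.166, 0.021, 0.001, -0.001, -0.59] dist 90 rot 35
[0.514, 0.482, 0.16, 174.7] -> [0.03, 0.214, 0.05, 0.0, 0.0, -0.612] dist 89 rot 37
7.95 [0.4136 0.3364 0.1882] [-1.0260e+02  6.0000e-02 -1.7993e+02] grip 49.6
```

View pics/s4.png

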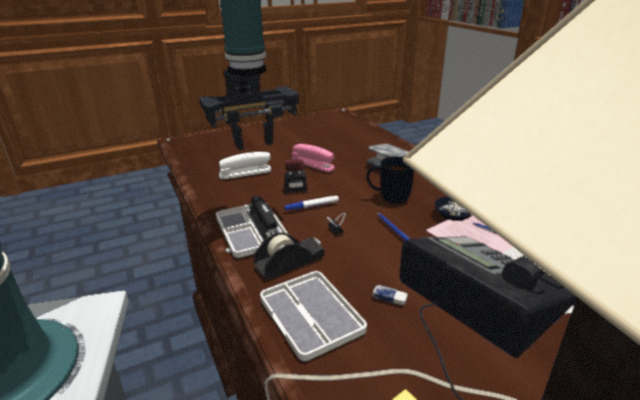

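Request:
{"op": "send_rows", "data": {
  "series": [
    [[50,0.15,0.166,0.02,0,0,-0.59],[50,0.15,0.166,0.02,0,0,-0.59],[50,0.15,0.166,0.02,0,0,-0.59],[50,0.15,0.166,0.02,0,0,-0.59],[50,0.15,0.166,0.02,0,0,-0.59]]
  ]
}}

```text
clock: 8.5
tcp_pos: [0.4643, 0.4089, 0.177]
tcp_rot: [-0.001, 0.358, 0.934, -0.002]
wrist_force: [-0.6, 0.8, 0.3]
grip_width: 0.567
grip_force: 0.0
```

Request:
{"op": "send_rows", "data": {
  "series": [
    [[55,0.03,0.214,0.05,0,0,-0.612],[55,0.03,0.214,0.05,0,0,-0.612],[55,0.03,0.214,0.05,0,0,-0.612],[55,0.03,0.214,0.05,0,0,-0.612],[55,0.03,0.214,0.05,0,0,-0.612]]
  ]
}}

```text
clock: 9.0
tcp_pos: [0.5131, 0.4806, 0.1578]
tcp_rot: [-0.001, 0.046, 0.999, -0.001]
wrist_force: [0.3, 0.6, 0.4]
grip_width: 0.626
grip_force: 0.0
```

Request:
{"op": "send_rows", "data": {
  "series": [
    [[55,0,0,0,0,0,0],[55,0,0,0,0,0,0],[55,0,0,0,0,0,0],[55,0,0,0,0,0,0],[55,0,0,0,0,0,0]]
  ]
}}

```text
clock: 9.5
tcp_pos: [0.5138, 0.4812, 0.1602]
tcp_rot: [0.0, 0.046, 0.999, 0.001]
wrist_force: [-0.2, 0.3, -0.0]
grip_width: 0.626
grip_force: 0.0
```

```bash
python3 - <<'E'
from h import *
im,d,m,W=look("wrist","w5")
comps(W,.06,.1,(.5135,.4817),.06)
comps(W,.006,.1,(.5135,.4817),.06)
plan([(.5135,.4817,.048,174.7)])
E
```

```text
9.5 [0.5138 0.4812 0.1602] [-1.7468e+02  4.0000e-02 -1.7994e+02] grip 55.1
0.06 [322. 201.] 1848 (array([515.7, 484.9]), 48.3, 27.3, -4.3) 0.083
0.006 [321. 192.] 2576 (array([512.8, 483.7]), 53.7, 33.2, -8.0) 0.083
[0.514, 0.482, 0.048, 174.7] -> [0.001, 0.001, 0.281, 0.001, 0.001, -0.0] dist 112 rot 0
```

View pics/w5.png

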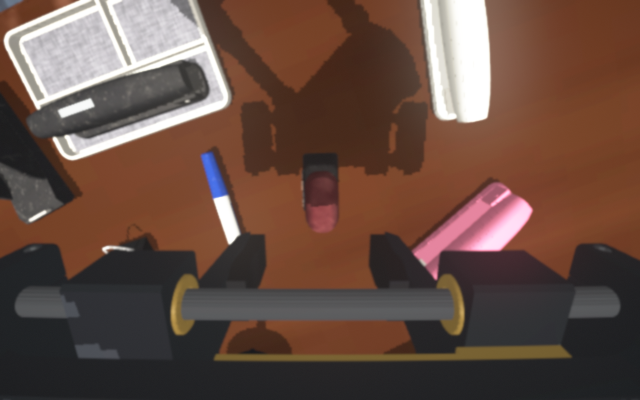

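Request:
{"op": "send_rows", "data": {
  "series": [
    [[55,-0.002,0.004,0.08,0,0,0],[55,-0.002,0.004,0.16,0,0,0],[55,-0.002,0.004,0.24,0,0,0],[55,-0.002,0.004,0.281,0,0,0],[55,-0.002,0.004,0.281,0,0,0]]
  ]
}}

```text
clock: 10.05
tcp_pos: [0.5129, 0.4812, 0.0443]
tcp_rot: [-0.002, 0.046, 0.999, -0.002]
wrist_force: [-0.4, 0.1, -0.2]
grip_width: 0.625
grip_force: 0.0
```

Request:
{"op": "send_rows", "data": {
  "series": [
    [[20,0,0,0,0,0,0],[20,0,0,0,0,0,0],[20,0,0,0,0,0,0],[20,0,0,0,0,0,0],[20,0,0,0,0,0,0]]
  ],
  "newtons": 30
}}

```text
clock: 10.55
tcp_pos: [0.5159, 0.4839, 0.0498]
tcp_rot: [0.001, 0.046, 0.999, 0.002]
wrist_force: [-0.4, 0.3, 4.8]
grip_width: 0.302
grip_force: 29.5
```

Request:
{"op": "send_rows", "data": {
  "series": [
    [[20,0,0,0,0,0,0],[20,0,0,-0.03,0,0,0],[20,0,0,-0.1,0,0,0],[20,0,0,-0.18,0,0,0],[20,0,0,-0.25,0,0,0]]
  ]
}}

```text
clock: 11.05
tcp_pos: [0.5144, 0.4824, 0.1488]
tcp_rot: [-0.0, 0.046, 0.999, 0.0]
wrist_force: [-0.2, 0.6, -0.8]
grip_width: 0.302
grip_force: 29.8
```

Request:
{"op": "send_rows", "data": {
  "series": [
    [[20,0,0,0,0,0,0],[20,0,0,0,0,0,0],[20,0,0,0,0,0,0],[20,0,0,0,0,0,0],[20,0,0,0,0,0,0]]
  ]
}}

```text
clock: 11.55
tcp_pos: [0.5139, 0.482, 0.1455]
tcp_rot: [-0.001, 0.046, 0.999, -0.001]
wrist_force: [0.6, -0.1, -1.7]
grip_width: 0.302
grip_force: 29.8
```

```bash
python3 - <<'E'
from h import *
im,d,m,W=look("top")
comps(W,.02,.2,(.405,.31),.1)
im,d,m,W=look("side")
comps(W,.02,.2,(.405,.31),.1)
t=tray(*FT,-.039,.029);print(t)
plan([(.47,.41,.17,150),(.42,.33,.17,125),(*t,.13,102.35),(*t,.0515,102.35)])
E
```

```text
11.55 [0.5139 0.482  0.1455] [-1.7472e+02 -1.1000e-01  1.7992e+02] grip 26.6
0.02 [333. 241.] 408 (array([420.8, 287.5]), 89.3, 28.7, -81.0) 0.062
11.6 [0.5141 0.4822 0.146 ] [-1.7472e+02 -8.0000e-02  1.7995e+02] grip 26.7
0.02 [263. 213.] 535 (array([415.9, 311.4]), 141.1, 28.4, -77.5) 0.062
[0.3687 0.2642]
[0.47, 0.41, 0.17, 150.0] -> [0.094, -0.191, -0.059, -0.001, -0.001, 0.412] dist 88 rot 25
[0.42, 0.33, 0.17, 125.0] -> [0.008, -0.236, -0.0, 0.0, -0.0, 0.417] dist 94 rot 25
[0.369, 0.264, 0.13, 102.35] -> [-0.061, -0.199, 0.1, 0.0, -0.0, 0.378] dist 93 rot 23
[0.369, 0.264, 0.052, 102.35] -> [0.0, -0.0, 0.196, 0.0, 0.0, 0.0] dist 79 rot 0
```

Request:
{"op": "send_rows", "data": {
  "series": [
    [[20,0.02,-0.04,-0.03,0,0,0.08],[20,0.04,-0.08,-0.05,0,0,0.16],[20,0.06,-0.12,-0.06,0,0,0.24],[20,0.08,-0.16,-0.06,0,0,0.33],[20,0.094,-0.191,-0.06,0,0,0.412]]
  ]
}}

```text
clock: 12.15
tcp_pos: [0.4698, 0.4094, 0.1716]
tcp_rot: [0.0, 0.261, 0.965, 0.0]
wrist_force: [0.8, 0.3, -1.4]
grip_width: 0.3
grip_force: 29.8
```

Request:
{"op": "send_rows", "data": {
  "series": [
    [[20,0.002,-0.047,0,0,0,0.083],[20,0.003,-0.094,0,0,0,0.166],[20,0.005,-0.141,0,0,0,0.25],[20,0.007,-0.19,0,0,0,0.333],[20,0.008,-0.236,0,0,0,0.417]]
  ]
}}

```text
clock: 12.65
tcp_pos: [0.4198, 0.3293, 0.1713]
tcp_rot: [0.0, 0.463, 0.886, 0.0]
wrist_force: [-0.1, 0.2, -1.4]
grip_width: 0.308
grip_force: 29.8
```

Request:
{"op": "send_rows", "data": {
  "series": [
    [[20,-0.015,-0.05,0,0,0,0.09],[20,-0.03,-0.1,0.02,0,0,0.18],[20,-0.045,-0.15,0.05,0,0,0.27],[20,-0.061,-0.203,0.08,0,0,0.378],[20,-0.061,-0.203,0.1,0,0,0.378]]
  ]
}}

```text
clock: 13.15
tcp_pos: [0.3655, 0.2615, 0.13]
tcp_rot: [-0.0, 0.628, 0.778, -0.001]
wrist_force: [-0.4, -0.5, -1.4]
grip_width: 0.302
grip_force: 29.8
```

Request:
{"op": "send_rows", "data": {
  "series": [
    [[20,0,0,0,0,0,0],[20,0,0,0,0,0,0],[20,0,0,0,0,0,0],[20,0,0,0,0,0,0],[20,0,0,0,0,0,0]]
  ]
}}

```text
clock: 13.65
tcp_pos: [0.3684, 0.2641, 0.1319]
tcp_rot: [0.0, 0.627, 0.779, 0.001]
wrist_force: [-0.3, -0.2, -0.8]
grip_width: 0.307
grip_force: 29.8
```

```bash
python3 - <<'E'
from h import *
im,d,m,W=look("wrist","w6")
t=tray(*FT,-.039,.032);print(t)
plan([(*t,.0525,102.35)])
E
```

```text
13.65 [0.3684 0.2641 0.1319] [-1.0233e+02  8.0000e-02 -1.7992e+02] grip 27.0
[0.3658 0.2636]
[0.366, 0.264, 0.052, 102.35] -> [0.0, -0.006, 0.198, 0.001, -0.001, -0.0] dist 79 rot 0
```

View pics/w6.png

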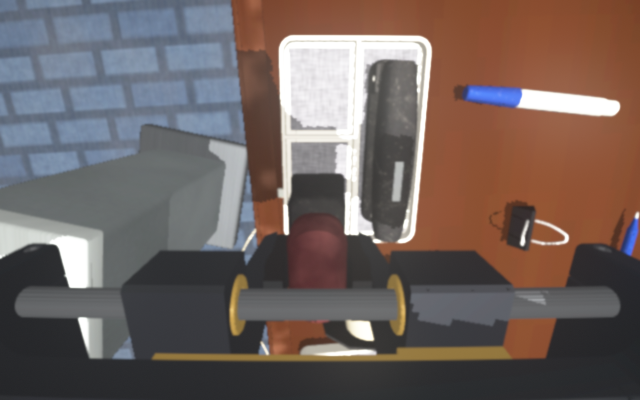

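Request:
{"op": "send_rows", "data": {
  "series": [
    [[20,0,-0.006,0.05,0,0,0],[20,0,-0.006,0.1,0,0,0],[20,0,-0.006,0.15,0,0,0],[20,0,-0.006,0.18,0,0,0],[20,0,-0.006,0.194,0,0,0]]
  ]
}}

```text
clock: 14.2
tcp_pos: [0.3648, 0.2627, 0.0527]
tcp_rot: [-0.0, 0.627, 0.779, -0.0]
wrist_force: [-0.1, 0.7, 0.2]
grip_width: 0.304
grip_force: 29.7
```

Request:
{"op": "send_rows", "data": {
  "series": [
    [[20,0,0,0,0,0,0],[20,0,0,0,0,0,0],[20,0,0,0.002,0,0,0],[20,0,0,0.004,0,0,0],[20,0,0,0.004,0,0,0]]
  ]
}}

```text
clock: 14.7
tcp_pos: [0.3657, 0.2632, 0.0525]
tcp_rot: [0.0, 0.627, 0.779, 0.001]
wrist_force: [-0.4, 0.2, -0.5]
grip_width: 0.303
grip_force: 29.9
```

Request:
{"op": "send_rows", "data": {
  "series": [
    [[20,0,0,0.002,0,0,0],[20,0,0,0.004,0,0,0],[20,0,0,0.004,0,0,0],[20,0,0,0.004,0,0,0],[20,0,0,0.004,0,0,0]]
  ]
}}

```text
clock: 15.2
tcp_pos: [0.366, 0.2633, 0.0524]
tcp_rot: [0.0, 0.627, 0.779, 0.001]
wrist_force: [-3.7, -2.7, 12.8]
grip_width: 0.305
grip_force: 29.3
```

Request:
{"op": "send_rows", "data": {
  "series": [
    [[38,0,0,0,0,0,0],[38,0,0,0,0,0,0],[38,0,0,0,0,0,0],[38,0,0,-0.03,0,0,0],[38,0,0,-0.1,0,0,0]]
  ]
}}

```text
clock: 15.7
tcp_pos: [0.3634, 0.2617, 0.0891]
tcp_rot: [-0.001, 0.627, 0.779, -0.002]
wrist_force: [0.2, 0.2, -0.3]
grip_width: 0.432
grip_force: 0.0
```

Request:
{"op": "send_rows", "data": {
  "series": [
    [[38,0,0,-0.1,0,0,0],[38,0,0,-0.2,0,0,0],[50,0,0,-0.26,0,0,0],[60,0,0,-0.26,0,0,0],[60,0,0,-0.26,0,0,0]]
  ]
}}

```text
clock: 16.2
tcp_pos: [0.3656, 0.2631, 0.1951]
tcp_rot: [0.0, 0.627, 0.779, 0.001]
wrist_force: [-0.1, 0.5, -0.8]
grip_width: 0.671
grip_force: 0.0
```

```bash
python3 - <<'E'
from h import *
im,d,m,W=look("wrist")
comps(W,.025,.12,(.366,.263),.1)
comps(W,.006,.06,(.571,.268),.05,20)
plan([(.54,.275,.18,100)])
E
```

```text
16.2 [0.3656 0.2631 0.1951] [-1.023e+02  1.100e-01 -1.799e+02] grip 59.1
0.025 [379. 155.] 3337 (array([420.7, 303.7]), 119.2, 28.4, -76.9) 0.062
0.025 [317. 183.] 1915 (array([364. , 266.3]), 51.6, 33.0, -80.1) 0.086
0.025 [347. 260.] 701 (array([414.5, 183.6]), 53.9, 4.6, 22.4) 0.062
0.006 [494. 208.] 576 (array([573.1, 270.4]), 38.4, 36.5, 60.2) 0.037
[0.54, 0.275, 0.18, 100.0] -> [-0.063, 0.434, 0.034, -0.0, -0.0, 0.038] dist 176 rot 2
```

```bash
python3 - <<'E'
from h import *
plan([(.571,.225,.17,100)])
E
```

```text
[0.571, 0.225, 0.17, 100.0] -> [-0.202, 0.484, 0.059, -0.0, -0.0, 0.038] dist 211 rot 2
```

Request:
{"op": "send_rows", "data": {
  "series": [
    [[66,-0.202,0.484,0.06,0,0,0.038],[66,-0.202,0.484,0.06,0,0,0.038],[66,-0.202,0.484,0.06,0,0,0.038],[66,-0.202,0.484,0.06,0,0,0.038],[66,-0.202,0.484,0.06,0,0,0.038]]
  ]
}}

```text
clock: 16.75
tcp_pos: [0.5743, 0.2233, 0.1667]
tcp_rot: [-0.001, 0.644, 0.765, -0.001]
wrist_force: [-1.3, -0.2, 0.4]
grip_width: 0.751
grip_force: 0.0
```

Request:
{"op": "send_rows", "data": {
  "series": [
    [[66,0,0,0,0,0,0],[66,0,0,0,0,0,0],[66,0,0,0,0,0,0],[66,0,0,0,0,0,0],[66,0,0,0,0,0,0]]
  ]
}}

```text
clock: 17.25
tcp_pos: [0.571, 0.2258, 0.1713]
tcp_rot: [0.0, 0.642, 0.767, 0.001]
wrist_force: [0.3, 1.1, -0.1]
grip_width: 0.753
grip_force: 0.0
```

```bash
python3 - <<'E'
from h import *
im,d,m,W=look("wrist")
for lo,hi in ((.004,.05),(.004,.014),(.016,.05)): comps(W,lo,hi,(.571,.268),.045,20)
u,v=np.argwhere(np.hypot(W[...,0]-.571,W[...,1]-.268)<.005).mean(0).astype(int)[::-1]; print(u,v)
c=im[max(v-70,0):v+70,u-90:u+90,::-1]; cv2.imwrite("pics/clip.png",cv2.resize(c,None,fx=4,fy=4,interpolation=cv2.INTER_CUBIC))
E
```

```text
17.25 [0.571  0.2258 0.1713] [-1.0009e+02  8.0000e-02 -1.7993e+02] grip 66.3
0.004 [328. 139.] 860 (array([574.7, 270.2]), 41.8, 36.3, -39.2) 0.036
0.004 [321. 134.] 174 (array([567.8, 273.9]), 31.2, 6.8, -79.4) 0.014
0.004 [333. 122.] 55 (array([576.8, 287. ]), 10.3, 6.0, -66.7) 0.014
0.004 [334. 139.] 103 (array([580.6, 270.9]), 18.7, 5.6, -79.2) 0.014
0.004 [323. 155.] 48 (array([573. , 253.3]), 9.2, 5.9, -80.2) 0.014
0.004 [334. 155.] 40 (array([584.5, 256. ]), 7.9, 5.7, -79.2) 0.014
0.016 [328. 135.] 81 (array([573.6, 274.3]), 27.3, 4.3, -76.3) 0.018
0.016 [314. 141.] 79 (array([562.1, 267.6]), 21.4, 16.1, -79.7) 0.036
0.016 [343. 139.] 92 (array([586.8, 273. ]), 21.6, 16.8, -79.1) 0.036
323 140
```

View pics/clip.png

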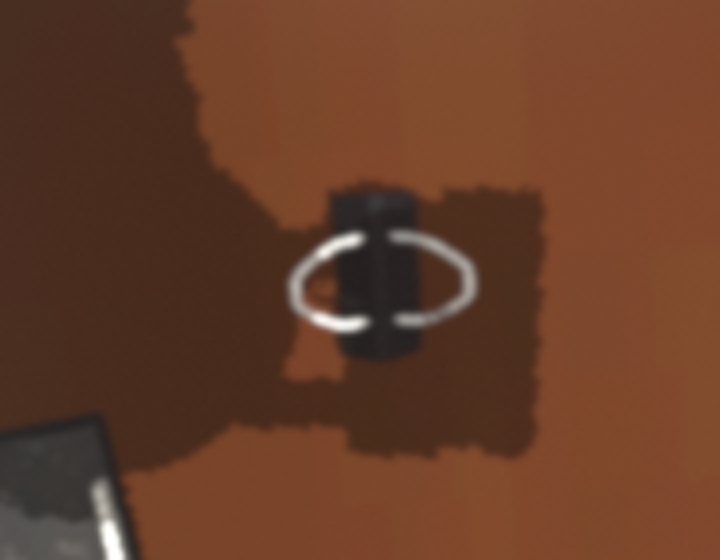

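```bash
python3 - <<'E'
from h import *
t=tray(*FT,.050,.034); print(t)
plan([(.5735,.2695,.06,100.7),(.5735,.2695,.0135,100.7),(.5735,.2695,.12,100.7),(.45,.315,.14,101.5),(*t,.08,102.35),(*t,.0175,102.35)])
E
```

```text
[0.3448 0.3501]
[0.574, 0.27, 0.06, 100.7] -> [0.106, 0.024, 0.278, 0.001, -0.001, -0.01] dist 120 rot 1
[0.574, 0.27, 0.014, 100.7] -> [0.0, -0.0, 0.116, 0.0, 0.0, 0.0] dist 46 rot 0
[0.574, 0.27, 0.12, 100.7] -> [0.0, 0.0, -0.266, 0.0, 0.0, 0.0] dist 106 rot 0
[0.45, 0.315, 0.14, 101.5] -> [0.169, -0.282, -0.05, -0.0, 0.0, -0.013] dist 133 rot 1
[0.345, 0.35, 0.08, 102.35] -> [0.138, -0.24, 0.15, 0.0, 0.0, -0.014] dist 126 rot 1
[0.345, 0.35, 0.018, 102.35] -> [0.0, -0.0, 0.156, 0.0, 0.0, 0.0] dist 62 rot 0
```

Request:
{"op": "send_rows", "data": {
  "series": [
    [[66,0.106,0.024,0.08,0,0,-0.01],[66,0.106,0.024,0.15,0,0,-0.01],[66,0.106,0.024,0.22,0,0,-0.01],[66,0.106,0.024,0.26,0,0,-0.01],[66,0.106,0.024,0.278,0,0,-0.01]]
  ]
}}

```text
clock: 17.8
tcp_pos: [0.5726, 0.2684, 0.0577]
tcp_rot: [-0.001, 0.639, 0.77, -0.001]
wrist_force: [-0.6, 0.2, -0.1]
grip_width: 0.748
grip_force: 0.0
```

Request:
{"op": "send_rows", "data": {
  "series": [
    [[66,0,0,0,0,0,0],[66,0,0,0,0,0,0],[66,0,0,0,0,0,0],[66,0,0,0.03,0,0,0],[66,0,0,0.06,0,0,0]]
  ]
}}

```text
clock: 18.3
tcp_pos: [0.5749, 0.2691, 0.036]
tcp_rot: [0.001, 0.639, 0.769, 0.002]
wrist_force: [0.3, 0.3, -1.0]
grip_width: 0.749
grip_force: 0.0
```

Request:
{"op": "send_rows", "data": {
  "series": [
    [[66,0,0,0.03,0,0,0],[66,0,0,0.05,0,0,0],[66,0,0,0.056,0,0,0],[66,0,0,0.056,0,0,0],[66,0,0,0.056,0,0,0]]
  ]
}}

```text
clock: 18.8
tcp_pos: [0.5743, 0.269, 0.0133]
tcp_rot: [0.0, 0.639, 0.77, 0.001]
wrist_force: [0.4, 1.2, 0.2]
grip_width: 0.752
grip_force: 0.0
```

Request:
{"op": "send_rows", "data": {
  "series": [
    [[30,0,0,0,0,0,0],[30,0,0,0,0,0,0],[30,0,0,0,0,0,0],[30,0,0,0,0,0,0],[30,0,0,0,0,0,0]]
  ],
  "newtons": 10
}}

```text
clock: 19.3
tcp_pos: [0.5743, 0.269, 0.0136]
tcp_rot: [0.0, 0.639, 0.77, 0.001]
wrist_force: [1.2, -0.7, 1.2]
grip_width: 0.44
grip_force: 9.8
```

Request:
{"op": "send_rows", "data": {
  "series": [
    [[30,0,0,0,0,0,0],[30,0,0,0,0,0,0],[30,0,0,-0.01,0,0,0],[30,0,0,-0.03,0,0,0],[30,0,0,-0.06,0,0,0]]
  ]
}}

```text
clock: 19.8
tcp_pos: [0.5732, 0.2685, 0.037]
tcp_rot: [-0.001, 0.639, 0.769, -0.0]
wrist_force: [0.2, 0.9, 0.2]
grip_width: 0.446
grip_force: 9.9
```

Request:
{"op": "send_rows", "data": {
  "series": [
    [[30,0,0,-0.04,0,0,0],[30,0,0,-0.1,0,0,0],[30,0,0,-0.16,0,0,0],[30,0,0,-0.2,0,0,0],[30,0,0,-0.206,0,0,0]]
  ],
  "newtons": 15
}}

```text
clock: 20.3
tcp_pos: [0.5761, 0.2697, 0.1236]
tcp_rot: [0.001, 0.639, 0.77, 0.003]
wrist_force: [0.5, 0.1, 0.8]
grip_width: 0.436
grip_force: 14.8
```

Request:
{"op": "send_rows", "data": {
  "series": [
    [[30,0.034,-0.056,-0.01,0,0,0],[30,0.068,-0.112,-0.02,0,0,0],[30,0.1,-0.168,-0.03,0,0,0],[30,0.135,-0.225,-0.04,0,0,0],[30,0.169,-0.282,-0.05,0,0,-0.013]]
  ]
}}

```text
clock: 20.8
tcp_pos: [0.449, 0.3143, 0.1388]
tcp_rot: [-0.0, 0.633, 0.774, -0.0]
wrist_force: [0.1, 0.2, -0.8]
grip_width: 0.436
grip_force: 14.8
```

Request:
{"op": "send_rows", "data": {
  "series": [
    [[30,0.035,-0.06,0,0,0,0],[30,0.07,-0.12,0,0,0,0],[30,0.1,-0.18,0,0,0,0],[30,0.138,-0.24,0.05,0,0,-0.014],[30,0.138,-0.24,0.08,0,0,-0.014]]
  ]
}}

```text
clock: 21.3
tcp_pos: [0.3422, 0.3492, 0.1058]
tcp_rot: [-0.001, 0.627, 0.779, -0.001]
wrist_force: [0.3, -0.3, -0.3]
grip_width: 0.441
grip_force: 14.8
```

Request:
{"op": "send_rows", "data": {
  "series": [
    [[30,0,0,0,0,0,0],[30,0,0,0,0,0,0],[30,0,0,0,0,0,0],[30,0,0,0,0,0,0],[30,0,0,0,0,0,0]]
  ]
}}

```text
clock: 21.8
tcp_pos: [0.3466, 0.3497, 0.1081]
tcp_rot: [0.0, 0.628, 0.778, 0.001]
wrist_force: [-0.1, -0.5, 0.1]
grip_width: 0.438
grip_force: 14.8
```

```bash
python3 - <<'E'
from h import *
im,d,m,W=look("wrist","w8")
plan([(*tray(*FT,.05,.034),.0175,102.35)])
E
```

```text
21.8 [0.3466 0.3497 0.1081] [-1.0218e+02  9.0000e-02 -1.7990e+02] grip 38.5
[0.345, 0.35, 0.018, 102.35] -> [0.002, -0.004, 0.226, 0.002, -0.001, -0.003] dist 90 rot 0
```

View pics/w8.png

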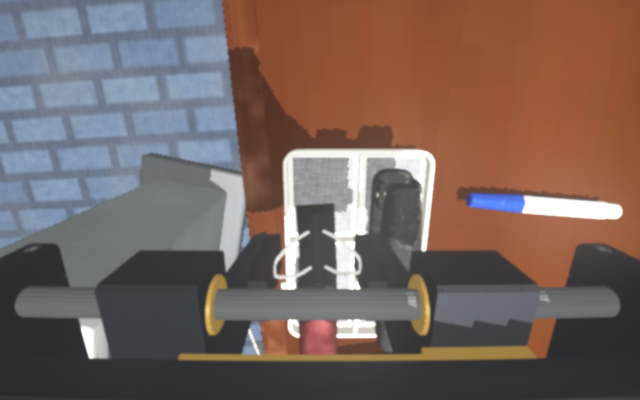

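Request:
{"op": "send_rows", "data": {
  "series": [
    [[30,0.002,-0.003,0.06,0,0,0],[30,0.002,-0.003,0.12,0,0,0],[30,0.002,-0.003,0.17,0,0,0],[30,0.002,-0.003,0.2,0,0,0],[30,0.002,-0.003,0.216,0,0,0]]
  ]
}}

```text
clock: 22.35
tcp_pos: [0.344, 0.3497, 0.0201]
tcp_rot: [-0.0, 0.628, 0.778, -0.0]
wrist_force: [0.7, -0.5, -0.4]
grip_width: 0.438
grip_force: 14.8
```

Request:
{"op": "send_rows", "data": {
  "series": [
    [[30,0,0,0,0,0,0],[30,0,0,0.003,0,0,0],[30,0,0,0.006,0,0,0],[30,0,0,0.009,0,0,0],[30,0,0,0.009,0,0,0]]
  ]
}}

```text
clock: 22.85
tcp_pos: [0.3445, 0.3504, 0.0179]
tcp_rot: [-0.0, 0.628, 0.778, 0.001]
wrist_force: [0.4, 0.3, -0.2]
grip_width: 0.438
grip_force: 14.8
```

Request:
{"op": "send_rows", "data": {
  "series": [
    [[30,0,0,0,0,0,0],[30,0,0,0,0,0,0],[30,0,0,0,0,0,0],[30,0,0,0,0,0,0],[30,0,0,0,0,0,0]]
  ]
}}

```text
clock: 23.35
tcp_pos: [0.3443, 0.3502, 0.0175]
tcp_rot: [-0.0, 0.628, 0.778, 0.001]
wrist_force: [0.3, 1.0, -0.7]
grip_width: 0.435
grip_force: 14.8
```

Lower about 1 mm more, then release with a small opening.

Request:
{"op": "send_rows", "data": {
  "series": [
    [[30,0,0,0.0015,0,0,0],[30,0,0,0.0025,0,0,0],[30,0,0,0.0025,0,0,0],[30,0,0,0.0025,0,0,0],[30,0,0,0.0025,0,0,0]]
  ]
}}

```text
clock: 23.85
tcp_pos: [0.3444, 0.3502, 0.0165]
tcp_rot: [-0.0, 0.628, 0.778, 0.001]
wrist_force: [-0.3, 0.4, 1.4]
grip_width: 0.438
grip_force: 14.7
```

Request:
{"op": "send_rows", "data": {
  "series": [
    [[46,0,0,0,0,0,0],[46,0,0,0,0,0,0],[46,0,0,0,0,0,0],[46,0,0,0,0,0,0],[46,0,0,0,0,0,0]]
  ]
}}

```text
clock: 24.35
tcp_pos: [0.3443, 0.3502, 0.0165]
tcp_rot: [-0.0, 0.628, 0.778, 0.001]
wrist_force: [0.2, 0.8, -0.6]
grip_width: 0.524
grip_force: 0.0
```

Request:
{"op": "send_rows", "data": {
  "series": [
    [[46,0,0,-0.02,0,0,0],[46,0,0,-0.07,0,0,0],[46,0,0,-0.15,0,0,0],[46,0,0,-0.25,0,0,0],[60,0,0,-0.34,0,0,0]]
  ]
}}

```text
clock: 24.85
tcp_pos: [0.3442, 0.35, 0.1546]
tcp_rot: [-0.0, 0.628, 0.778, 0.001]
wrist_force: [-0.3, 0.2, 0.0]
grip_width: 0.588
grip_force: 0.0
```

Request:
{"op": "send_rows", "data": {
  "series": [
    [[78,0,0,0,0,0,0],[78,0,0,0,0,0,0],[78,0,0,0,0,0,0],[78,0,0,0,0,0,0],[78,0,0,0,0,0,0]]
  ]
}}

```text
clock: 25.35
tcp_pos: [0.3434, 0.3493, 0.1509]
tcp_rot: [-0.0, 0.628, 0.778, -0.001]
wrist_force: [-0.0, 0.4, 1.0]
grip_width: 0.884
grip_force: 0.0
```

```bash
python3 - <<'E'
from h import *
im,d,m,W=look("wrist")
comps(W,.02,.1,(.3448,.35),.05,20)
comps(W,.006,.1,(.45,.17),.1)
E
```

```text
25.35 [0.3434 0.3493 0.1509] [-1.0224e+02 -9.0000e-02  1.7993e+02] grip 77.8
0.02 [303. 189.] 92 (array([332.1, 348. ]), 21.1, 15.8, -72.7) 0.039
0.02 [334. 187.] 85 (array([357.4, 355. ]), 21.6, 15.2, -74.6) 0.039
0.006 [365. 282.] 108 (array([416.9, 255.8]), 15.4, 8.3, -75.0) 0.013
0.006 [385. 340.] 3169 (array([453.6, 182.4]), 133.0, 36.9, 21.1) 0.047
```

```bash
python3 - <<'E'
from h import *
plan([(.376,.29,.17,136),(.41,.23,.17,169),(.4438,.1698,.15,201.6)])
E
```

```text
[0.376, 0.29, 0.17, 136.0] -> [-0.162, 0.048, -0.047, -0.002, 0.0, -0.563] dist 70 rot 34
[0.41, 0.23, 0.17, 169.0] -> [-0.165, -0.049, -0.0, 0.0, 0.0, -0.55] dist 69 rot 33
[0.444, 0.17, 0.15, 201.6] -> [-0.112, -0.132, 0.05, 0.0, 0.0, -0.543] dist 72 rot 33
```

Request:
{"op": "send_rows", "data": {
  "series": [
    [[70,-0.162,0.048,-0.047,0,0,-0.563],[70,-0.162,0.048,-0.047,0,0,-0.563],[70,-0.162,0.048,-0.047,0,0,-0.563],[70,-0.162,0.048,-0.047,0,0,-0.563],[70,-0.162,0.048,-0.047,0,0,-0.563]]
  ]
}}

```text
clock: 25.9
tcp_pos: [0.3766, 0.2904, 0.1707]
tcp_rot: [-0.0, 0.374, 0.927, 0.0]
wrist_force: [0.3, -0.8, -0.0]
grip_width: 0.796
grip_force: 0.0
```

Request:
{"op": "send_rows", "data": {
  "series": [
    [[70,-0.165,-0.049,0,0,0,-0.55],[70,-0.165,-0.049,0,0,0,-0.55],[70,-0.165,-0.049,0,0,0,-0.55],[70,-0.165,-0.049,0,0,0,-0.55],[70,-0.165,-0.049,0,0,0,-0.55]]
  ]
}}

```text
clock: 26.4
tcp_pos: [0.4104, 0.2306, 0.1707]
tcp_rot: [-0.0, 0.097, 0.995, 0.0]
wrist_force: [0.3, 1.6, -0.5]
grip_width: 0.799
grip_force: 0.0
```

Request:
{"op": "send_rows", "data": {
  "series": [
    [[70,-0.112,-0.132,0.05,0,0,-0.543],[70,-0.112,-0.132,0.05,0,0,-0.543],[70,-0.112,-0.132,0.05,0,0,-0.543],[70,-0.112,-0.132,0.05,0,0,-0.543],[70,-0.112,-0.132,0.05,0,0,-0.543]]
  ]
}}

```text
clock: 26.9
tcp_pos: [0.4444, 0.1704, 0.1507]
tcp_rot: [-0.0, -0.185, 0.983, 0.0]
wrist_force: [0.1, 0.1, -0.2]
grip_width: 0.796
grip_force: 0.0
```

Request:
{"op": "send_rows", "data": {
  "series": [
    [[70,0,0,0,0,0,0],[70,0,0,0,0,0,0],[70,0,0,0,0,0,0],[70,0,0,0,0,0,0],[70,0,0,0,0,0,0]]
  ]
}}

```text
clock: 27.4
tcp_pos: [0.4445, 0.1706, 0.1512]
tcp_rot: [0.0, -0.187, 0.982, 0.0]
wrist_force: [-0.6, -0.8, -0.2]
grip_width: 0.795
grip_force: 0.0
```

```bash
python3 - <<'E'
from h import *
im,d,m,W=look("wrist","w9")
comps(W,.035,.1,(.444,.17),.07)
comps(W,.006,.1,(.444,.17),.1)
plan([(.4438,.1698,.029,201.6)])
E
```

```text
27.4 [0.4445 0.1706 0.1512] [ 1.5843e+02  4.0000e-02 -1.7994e+02] grip 69.9
0.035 [317. 186.] 2698 (array([439.4, 168.4]), 87.9, 49.6, 21.3) 0.066
0.006 [242. 164.] 761 (array([453.7,  88.1]), 113.9, 28.6, 18.4) 0.017
0.006 [387. 178.] 855 (array([407.2, 241.5]), 117.8, 39.7, 13.1) 0.017
0.006 [317. 193.] 7711 (array([456.5, 175. ]), 133.5, 50.0, 21.4) 0.066
0.006 [417. 150.] 554 (array([378.7, 238. ]), 25.3, 11.4, 41.4) 0.047
0.006 [439. 158.] 171 (array([377.8, 242.9]), 14.2, 2.9, 39.6) 0.082
0.006 [411. 209.] 1483 (array([430.1, 256.5]), 34.0, 25.2, 13.3) 0.058
[0.444, 0.17, 0.029, 201.6] -> [0.003, -0.001, 0.306, 0.001, 0.001, -0.0] dist 122 rot 0
```

View pics/w9.png

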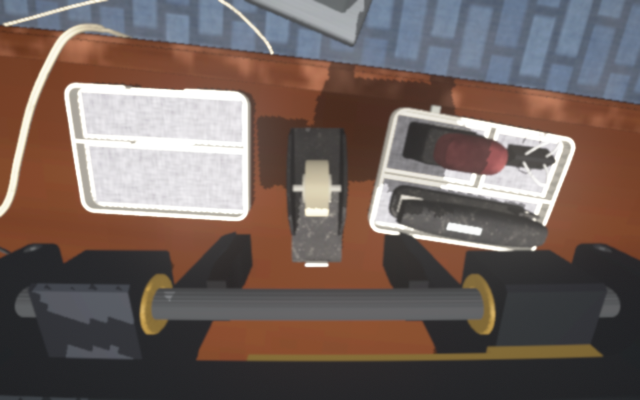

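Request:
{"op": "send_rows", "data": {
  "series": [
    [[70,0.003,0,0.08,0,0,0],[70,0.003,0,0.16,0,0,0],[70,0.003,0,0.24,0,0,0],[70,0.003,0,0.29,0,0,0],[70,0.003,0,0.306,0,0,0]]
  ]
}}

```text
clock: 27.95
tcp_pos: [0.4414, 0.1695, 0.0264]
tcp_rot: [-0.002, -0.187, 0.982, 0.0]
wrist_force: [0.7, -0.3, 0.4]
grip_width: 0.796
grip_force: 0.0
```

Request:
{"op": "send_rows", "data": {
  "series": [
    [[40,0,0,0,0,0,0],[40,0,0,0,0,0,0],[40,0,0,0,0,0,0],[40,0,0,0,0,0,0],[40,0,0,0,0,0,0]]
  ],
  "newtons": 60
}}

```text
clock: 28.45
tcp_pos: [0.445, 0.1705, 0.0302]
tcp_rot: [0.002, -0.187, 0.982, 0.001]
wrist_force: [0.4, -0.6, 5.0]
grip_width: 0.56
grip_force: 60.0
```

Request:
{"op": "send_rows", "data": {
  "series": [
    [[40,0,0,0,0,0,0],[40,0,0,-0.02,0,0,0],[40,0,0,-0.06,0,0,0],[40,0,0,-0.12,0,0,0],[40,0,0,-0.18,0,0,0]]
  ]
}}

```text
clock: 28.95
tcp_pos: [0.4411, 0.1695, 0.0999]
tcp_rot: [-0.002, -0.187, 0.982, 0.0]
wrist_force: [1.2, -0.1, -5.4]
grip_width: 0.556
grip_force: 60.0
```

Request:
{"op": "send_rows", "data": {
  "series": [
    [[40,0,0,-0.06,0,0,0],[40,0,0,-0.12,0,0,0],[40,0,0,-0.15,0,0,0],[40,0,0,-0.15,0,0,0],[40,0,0,-0.15,0,0,0]]
  ]
}}

```text
clock: 29.45
tcp_pos: [0.4424, 0.1698, 0.1596]
tcp_rot: [-0.001, -0.187, 0.982, 0.0]
wrist_force: [-0.2, -0.9, -5.3]
grip_width: 0.554
grip_force: 60.0
```

```bash
python3 - <<'E'
from h import *
t=tray(*PT,.012,-.025);print(t)
plan([(.46,.115,.16,170),(.48,.07,.16,139),(*t,.12,108),(*t,.0325,108)])
E
```

```text
[0.4904 0.0399]
[0.46, 0.115, 0.16, 170.0] -> [0.009, -0.143, -0.001, 0.001, -0.001, 0.527] dist 58 rot 32
[0.48, 0.07, 0.16, 139.0] -> [-0.069, -0.102, -0.0, 0.0, -0.0, 0.517] dist 49 rot 31
[0.49, 0.04, 0.12, 108.0] -> [-0.069, -0.04, 0.1, 0.0, -0.0, 0.517] dist 51 rot 31
[0.49, 0.04, 0.032, 108.0] -> [0.0, -0.0, 0.219, 0.0, 0.0, 0.0] dist 88 rot 0
```

Request:
{"op": "send_rows", "data": {
  "series": [
    [[40,0.002,-0.028,0,0,0,0.1],[40,0.004,-0.056,0,0,0,0.2],[40,0.006,-0.085,0,0,0,0.3],[40,0.008,-0.114,0,0,0,0.41],[40,0.009,-0.143,0,0,0,0.527]]
  ]
}}

```text
clock: 29.95
tcp_pos: [0.4595, 0.1148, 0.1583]
tcp_rot: [-0.002, 0.09, 0.996, -0.0]
wrist_force: [0.8, -1.0, -6.0]
grip_width: 0.56
grip_force: 60.0
```

Request:
{"op": "send_rows", "data": {
  "series": [
    [[40,-0.014,-0.02,0,0,0,0.1],[40,-0.028,-0.04,0,0,0,0.2],[40,-0.042,-0.06,0,0,0,0.3],[40,-0.056,-0.08,0,0,0,0.41],[40,-0.069,-0.102,0,0,0,0.517]]
  ]
}}

```text
clock: 30.45
tcp_pos: [0.4797, 0.0701, 0.1582]
tcp_rot: [-0.002, 0.353, 0.936, -0.0]
wrist_force: [-0.2, -0.4, -4.9]
grip_width: 0.556
grip_force: 60.0
```

Request:
{"op": "send_rows", "data": {
  "series": [
    [[40,-0.014,-0.008,0,0,0,0.1],[40,-0.028,-0.016,0.02,0,0,0.2],[40,-0.042,-0.024,0.04,0,0,0.3],[40,-0.056,-0.032,0.07,0,0,0.41],[40,-0.069,-0.04,0.1,0,0,0.517]]
  ]
}}

```text
clock: 30.95
tcp_pos: [0.49, 0.0401, 0.1181]
tcp_rot: [-0.002, 0.59, 0.807, -0.001]
wrist_force: [-0.5, -0.7, -6.1]
grip_width: 0.554
grip_force: 60.0
```

Request:
{"op": "send_rows", "data": {
  "series": [
    [[40,0,0,0,0,0,0],[40,0,0,0,0,0,0],[40,0,0,0,0,0,0],[40,0,0,0,0,0,0],[40,0,0,0,0,0,0]]
  ]
}}

```text
clock: 31.45
tcp_pos: [0.4919, 0.0406, 0.1213]
tcp_rot: [0.0, 0.588, 0.809, 0.001]
wrist_force: [0.7, -0.1, -6.6]
grip_width: 0.557
grip_force: 60.0
```

```bash
python3 - <<'E'
from h import *
im,d,m,W=look("wrist","w10")
plan([(*tray(*PT,.018,-.026),.0325,108)])
E
```

```text
31.45 [0.4919 0.0406 0.1213] [-1.0800e+02  1.0000e-01 -1.7994e+02] grip 49.0
[0.49, 0.046, 0.032, 108.0] -> [0.015, -0.002, 0.222, 0.002, -0.0, -0.0] dist 89 rot 0
```

View pics/w10.png

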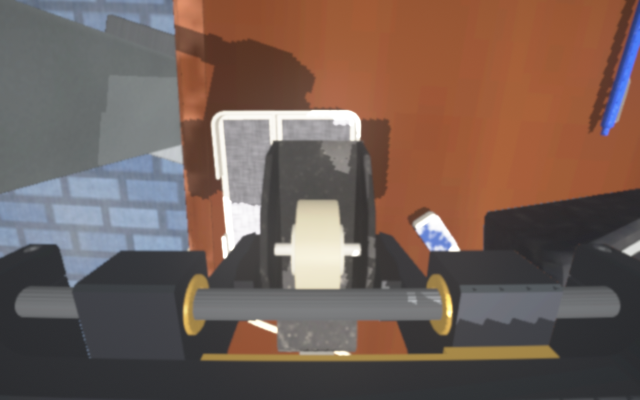

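Request:
{"op": "send_rows", "data": {
  "series": [
    [[40,0.015,0,0.06,0,0,0],[40,0.015,0,0.12,0,0,0],[40,0.015,0,0.17,0,0,0],[40,0.015,0,0.2,0,0,0],[40,0.015,0,0.217,0,0,0]]
  ]
}}

```text
clock: 32.0
tcp_pos: [0.4892, 0.0463, 0.0331]
tcp_rot: [-0.001, 0.588, 0.809, 0.0]
wrist_force: [-9.0, 0.1, 51.9]
grip_width: 0.56
grip_force: 60.0
```

Request:
{"op": "send_rows", "data": {
  "series": [
    [[40,0,0,0,0,0,0],[40,0,0,0,0,0,0],[40,0,0,0.002,0,0,0],[40,0,0,0.004,0,0,0],[40,0,0,0.004,0,0,0]]
  ]
}}

```text
clock: 32.5
tcp_pos: [0.4906, 0.0463, 0.0333]
tcp_rot: [0.001, 0.588, 0.809, 0.001]
wrist_force: [-0.5, 1.0, 0.0]
grip_width: 0.559
grip_force: 60.0
```

Request:
{"op": "send_rows", "data": {
  "series": [
    [[40,0,0,0,0,0,0],[40,0,0,0,0,0,0],[40,0,0,0,0,0,0],[40,0,0,0,0,0,0],[40,0,0,0,0,0,0]]
  ]
}}

```text
clock: 33.0
tcp_pos: [0.4907, 0.0463, 0.0332]
tcp_rot: [0.001, 0.588, 0.809, 0.001]
wrist_force: [-1.1, 1.0, 6.1]
grip_width: 0.558
grip_force: 60.0
```

Request:
{"op": "send_rows", "data": {
  "series": [
    [[64,0,0,0,0,0,0],[64,0,0,0,0,0,0],[64,0,0,0,0,0,0],[64,0,0,-0.03,0,0,0],[64,0,0,-0.1,0,0,0]]
  ]
}}

```text
clock: 33.5
tcp_pos: [0.4873, 0.046, 0.0708]
tcp_rot: [-0.002, 0.588, 0.809, -0.001]
wrist_force: [0.1, 0.7, 0.5]
grip_width: 0.723
grip_force: 0.0
```

Request:
{"op": "send_rows", "data": {
  "series": [
    [[64,0,0,-0.1,0,0,0],[64,0,0,-0.2,0,0,0],[64,0,0,-0.27,0,0,0],[64,0,0,-0.27,0,0,0],[64,0,0,-0.27,0,0,0]]
  ]
}}

```text
clock: 34.0
tcp_pos: [0.4901, 0.046, 0.1814]
tcp_rot: [0.001, 0.588, 0.809, 0.001]
wrist_force: [-0.3, -0.0, -0.4]
grip_width: 0.728
grip_force: 0.0
```

```bash
python3 - <<'E'
from h import *
im,d,m,W=look("top")
comps(W,.025,.1,(.48,.03),.1,20)
comps(W,.006,.05,(.538,.383),.09,20)
im,d,m,W=look("wrist")
comps(W,.025,.1,(.48,.03),.1,20)
plan([(.505,.16,.17,135),(.52,.27,.17,162),(.5387,.3829,.14,187.3)])
E
```

```text
34.0 [0.4901 0.046  0.1814] [-1.0794e+02  1.7000e-01 -1.7994e+02] grip 64.0
0.025 [429. 214.] 339 (array([487.3,  48.6]), 98.0, 47.6, -72.9) 0.073
0.006 [295. 195.] 303 (array([537.4, 381.9]), 133.9, 15.6, 7.5) 0.018
34.05 [0.4891 0.046  0.1799] [-107.94   -0.   -179.95] grip 64.2
0.025 [320. 179.] 2449 (array([490.5,  50.3]), 99.0, 49.8, -72.3) 0.069
0.025 [319. 252.] 65 (array([514.9, -26.6]), 20.7, 2.2, 17.9) 0.03
[0.505, 0.16, 0.17, 135.0] -> [0.258, 0.127, 0.023, -0.001, -0.002, -0.451] dist 116 rot 27
[0.52, 0.27, 0.17, 162.0] -> [0.168, 0.221, 0.0, 0.0, 0.0, -0.45] dist 111 rot 27
[0.539, 0.383, 0.14, 187.3] -> [0.043, 0.283, 0.075, 0.0, 0.0, -0.422] dist 118 rot 25
```

Request:
{"op": "send_rows", "data": {
  "series": [
    [[60,0.258,0.127,0.023,0,0,-0.45],[60,0.258,0.127,0.023,0,0,-0.45],[60,0.258,0.127,0.023,0,0,-0.45],[60,0.258,0.127,0.023,0,0,-0.45],[60,0.258,0.127,0.023,0,0,-0.45]]
  ]
}}

```text
clock: 34.6
tcp_pos: [0.505, 0.1595, 0.1694]
tcp_rot: [-0.001, 0.384, 0.923, -0.001]
wrist_force: [-1.4, 0.1, -0.1]
grip_width: 0.679
grip_force: 0.0
```

Request:
{"op": "send_rows", "data": {
  "series": [
    [[60,0.168,0.221,0,0,0,-0.45],[60,0.168,0.221,0,0,0,-0.45],[60,0.168,0.221,0,0,0,-0.45],[60,0.168,0.221,0,0,0,-0.45],[60,0.168,0.221,0,0,0,-0.45]]
  ]
}}

```text
clock: 35.1
tcp_pos: [0.5209, 0.2684, 0.1706]
tcp_rot: [-0.0, 0.159, 0.987, -0.0]
wrist_force: [-0.5, 0.0, -0.3]
grip_width: 0.682
grip_force: 0.0
```

Request:
{"op": "send_rows", "data": {
  "series": [
    [[50,0.043,0.283,0.075,0,0,-0.422],[50,0.043,0.283,0.075,0,0,-0.422],[50,0.043,0.283,0.075,0,0,-0.422],[50,0.043,0.283,0.075,0,0,-0.422],[50,0.043,0.283,0.075,0,0,-0.422]]
  ]
}}

```text
clock: 35.6
tcp_pos: [0.54, 0.3809, 0.141]
tcp_rot: [-0.0, -0.06, 0.998, -0.0]
wrist_force: [-0.1, 0.6, 0.3]
grip_width: 0.566
grip_force: 0.0
```

Request:
{"op": "send_rows", "data": {
  "series": [
    [[50,0,0,0,0,0,0],[50,0,0,0,0,0,0],[50,0,0,0,0,0,0],[50,0,0,0,0,0,0],[50,0,0,0,0,0,0]]
  ]
}}

```text
clock: 36.1
tcp_pos: [0.5402, 0.3826, 0.1417]
tcp_rot: [0.0, -0.063, 0.998, 0.001]
wrist_force: [-0.1, 0.3, -0.2]
grip_width: 0.565
grip_force: 0.0
```

```bash
python3 - <<'E'
from h import *
im,d,m,W=look("wrist")
comps(W,.005,.05,(.538,.383),.09,20)
plan([(.5387,.3829,.05,187.3)])
E
```

```text
36.1 [0.5402 0.3826 0.1417] [ 1.7278e+02  5.0000e-02 -1.7993e+02] grip 49.8
0.005 [319. 182.] 2140 (array([540.4, 384.2]), 134.3, 15.8, 7.3) 0.018
[0.539, 0.383, 0.05, 187.3] -> [0.004, 0.001, 0.229, 0.001, 0.001, -0.001] dist 92 rot 0
```

Request:
{"op": "send_rows", "data": {
  "series": [
    [[50,0.002,0.001,0.06,0,0,0],[50,0.002,0.001,0.13,0,0,0],[50,0.002,0.001,0.2,0,0,0],[50,0.002,0.001,0.25,0,0,0],[50,0.002,0.001,0.28,0,0,0]]
  ]
}}

```text
clock: 36.65
tcp_pos: [0.538, 0.3826, 0.0271]
tcp_rot: [-0.001, -0.063, 0.998, -0.0]
wrist_force: [-0.6, -0.2, -0.1]
grip_width: 0.567
grip_force: 0.0
```

Request:
{"op": "send_rows", "data": {
  "series": [
    [[50,0,0,0,0,0,0],[50,0,0,0,0,0,0],[50,0,0,0.01,0,0,0],[50,0,0,0.02,0,0,0],[50,0,0,0.03,0,0,0]]
  ]
}}

```text
clock: 37.15
tcp_pos: [0.5398, 0.3837, 0.0181]
tcp_rot: [0.001, -0.063, 0.998, 0.001]
wrist_force: [0.3, -0.3, 0.0]
grip_width: 0.567
grip_force: 0.0
```

Request:
{"op": "send_rows", "data": {
  "series": [
    [[50,0,0,0.01,0,0,0],[50,0,0,0.02,0,0,0],[50,0,0,0.026,0,0,0],[50,0,0,0.03,0,0,0],[50,0,0,0.03,0,0,0]]
  ]
}}

```text
clock: 37.65
tcp_pos: [0.5391, 0.3832, 0.005]
tcp_rot: [0.0, -0.063, 0.998, 0.0]
wrist_force: [0.2, 0.2, 0.6]
grip_width: 0.569
grip_force: 0.0
```

Request:
{"op": "send_rows", "data": {
  "series": [
    [[5,0,0,0,0,0,0],[5,0,0,0,0,0,0],[5,0,0,0,0,0,0],[5,0,0,0,0,0,0],[5,0,0,0,0,0,0]]
  ],
  "newtons": 12
}}

```text
clock: 38.15
tcp_pos: [0.5394, 0.3834, 0.0056]
tcp_rot: [0.0, -0.063, 0.998, 0.001]
wrist_force: [0.3, -0.3, -0.0]
grip_width: 0.167
grip_force: 12.0
```

Request:
{"op": "send_rows", "data": {
  "series": [
    [[5,0,0,0,0,0,0],[5,0,0,-0.02,0,0,0],[5,0,0,-0.05,0,0,0],[5,0,0,-0.1,0,0,0],[5,0,0,-0.16,0,0,0]]
  ]
}}

```text
clock: 38.65
tcp_pos: [0.5388, 0.383, 0.0702]
tcp_rot: [-0.0, -0.063, 0.998, 0.0]
wrist_force: [-1.3, 0.3, 0.9]
grip_width: 0.174
grip_force: 12.0
```

Request:
{"op": "send_rows", "data": {
  "series": [
    [[5,0,0,-0.06,0,0,0],[5,0,0,-0.12,0,0,0],[5,0,0,-0.18,0,0,0],[5,0,0,-0.22,0,0,0],[5,0,0,-0.22,0,0,0]]
  ]
}}

```text
clock: 39.15
tcp_pos: [0.5412, 0.3845, 0.1617]
tcp_rot: [0.003, -0.063, 0.998, 0.002]
wrist_force: [0.2, 0.3, 0.3]
grip_width: 0.17
grip_force: 12.0
```

```bash
python3 - <<'E'
from h import *
t=tray(*PT,-.004,.0345);print(t)
plan([(.51,.27,.16,161),(.475,.14,.16,134),(*t,.13,108)])
E
```

```text
[0.4387 0.0063]
[0.51, 0.27, 0.16, 161.0] -> [0.113, -0.274, 0.003, 0.005, 0.006, 0.438] dist 119 rot 26
[0.475, 0.14, 0.16, 134.0] -> [-0.023, -0.336, -0.0, 0.0, -0.0, 0.45] dist 135 rot 27
[0.439, 0.006, 0.13, 108.0] -> [-0.177, -0.297, 0.075, 0.0, -0.0, 0.433] dist 142 rot 26
```

Request:
{"op": "send_rows", "data": {
  "series": [
    [[5,0.022,-0.055,0,0,0,0.088],[5,0.045,-0.11,0,0,0,0.175],[5,0.068,-0.165,0,0,0,0.263],[5,0.09,-0.22,0,0,0,0.35],[5,0.113,-0.274,0.003,0,0,0.438]]
  ]
}}

```text
clock: 39.65
tcp_pos: [0.5072, 0.2675, 0.1548]
tcp_rot: [-0.001, 0.167, 0.986, -0.0]
wrist_force: [0.3, -0.2, -0.0]
grip_width: 0.177
grip_force: 12.0
```

Request:
{"op": "send_rows", "data": {
  "series": [
    [[5,-0.005,-0.067,0,0,0,0.09],[5,-0.009,-0.134,0,0,0,0.18],[5,-0.014,-0.2,0,0,0,0.27],[5,-0.018,-0.27,0,0,0,0.36],[5,-0.023,-0.336,0,0,0,0.45]]
  ]
}}

```text
clock: 40.15
tcp_pos: [0.4717, 0.1374, 0.1546]
tcp_rot: [-0.001, 0.393, 0.92, -0.0]
wrist_force: [0.2, 0.4, 1.0]
grip_width: 0.173
grip_force: 12.0
```

Request:
{"op": "send_rows", "data": {
  "series": [
    [[5,-0.035,-0.06,0.015,0,0,0.087],[5,-0.07,-0.12,0.03,0,0,0.173],[5,-0.106,-0.18,0.045,0,0,0.26],[5,-0.142,-0.24,0.06,0,0,0.346],[5,-0.177,-0.297,0.075,0,0,0.433]]
  ]
}}

```text
clock: 40.65
tcp_pos: [0.4354, 0.0043, 0.1245]
tcp_rot: [-0.001, 0.589, 0.808, 0.0]
wrist_force: [-0.1, 0.7, 0.5]
grip_width: 0.176
grip_force: 12.0
```

Request:
{"op": "send_rows", "data": {
  "series": [
    [[5,0,0,0,0,0,0],[5,0,0,0,0,0,0],[5,0,0,0,0,0,0],[5,0,0,0,0,0,0],[5,0,0,0,0,0,0]]
  ]
}}

```text
clock: 41.15
tcp_pos: [0.4373, 0.006, 0.126]
tcp_rot: [0.0, 0.587, 0.81, 0.001]
wrist_force: [-0.1, -0.1, -0.0]
grip_width: 0.172
grip_force: 12.0
```

```bash
python3 - <<'E'
from h import *
im,d,m,W=look("wrist","w11")
comps(W,.006,.022,(.47,.02),.11,20)
plan([(*tray(*PT,-.004,.037),.03,108)])
E
```

```text
41.15 [0.4373 0.006  0.126 ] [-1.0810e+02  6.0000e-02 -1.7994e+02] grip 15.2
0.006 [349. 108.] 1318 (array([454.9,  73.4]), 122.0, 56.5, 18.1) 0.016
0.006 [390. 169.] 4006 (array([492. ,  42.4]), 118.4, 49.5, -71.8) 0.022
0.006 [293. 225.] 61 (array([426.6, -31. ]), 17.5, 3.0, -71.3) 0.016
0.006 [347. 224.] 67 (array([474. , -15.2]), 17.1, 3.1, -72.6) 0.016
0.006 [419. 236.] 172 (array([541.9,  -3.1]), 35.2, 4.0, -71.2) 0.016
[0.436, 0.006, 0.03, 108.0] -> [-0.0, -0.003, 0.24, 0.001, -0.001, 0.001] dist 96 rot 0
```

View pics/w11.png

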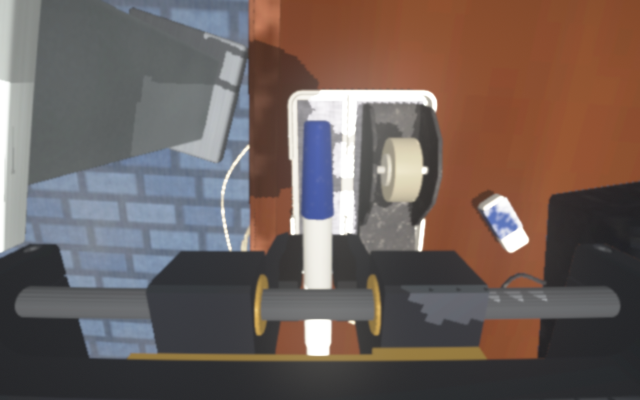

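Request:
{"op": "send_rows", "data": {
  "series": [
    [[5,0,-0.003,0.06,0,0,0],[5,0,-0.003,0.12,0,0,0],[5,0,-0.003,0.17,0,0,0],[5,0,-0.003,0.21,0,0,0],[5,0,-0.003,0.24,0,0,0]]
  ]
}}

```text
clock: 41.7
tcp_pos: [0.4354, 0.0054, 0.0288]
tcp_rot: [-0.0, 0.587, 0.809, 0.0]
wrist_force: [0.1, -0.2, -0.7]
grip_width: 0.172
grip_force: 12.0
```

Request:
{"op": "send_rows", "data": {
  "series": [
    [[5,0,0,0,0,0,0],[5,0,0,0,0,0,0],[5,0,0,0.01,0,0,0],[5,0,0,0.02,0,0,0],[5,0,0,0.03,0,0,0]]
  ]
}}

```text
clock: 42.2
tcp_pos: [0.4363, 0.005, 0.0181]
tcp_rot: [0.0, 0.588, 0.809, 0.001]
wrist_force: [0.3, -0.1, 1.1]
grip_width: 0.168
grip_force: 12.0
```

Request:
{"op": "send_rows", "data": {
  "series": [
    [[5,0,0,0.005,0,0,0],[5,0,0,0.01,0,0,0],[5,0,0,0.015,0,0,0],[5,0,0,0.015,0,0,0],[5,0,0,0.015,0,0,0]]
  ]
}}

```text
clock: 42.7
tcp_pos: [0.4358, 0.005, 0.0118]
tcp_rot: [-0.0, 0.588, 0.809, 0.001]
wrist_force: [0.0, -0.4, 0.2]
grip_width: 0.171
grip_force: 12.0
```

Request:
{"op": "send_rows", "data": {
  "series": [
    [[5,0,0,0.003,0,0,0],[5,0,0,0.006,0,0,0],[5,0,0,0.0075,0,0,0],[5,0,0,0.0075,0,0,0],[5,0,0,0.0075,0,0,0]]
  ]
}}

```text
clock: 43.2
tcp_pos: [0.4358, 0.005, 0.0088]
tcp_rot: [-0.0, 0.588, 0.809, 0.001]
wrist_force: [1.3, 0.5, 0.3]
grip_width: 0.172
grip_force: 12.0
```

Request:
{"op": "send_rows", "data": {
  "series": [
    [[26,0,0,0,0,0,0],[26,0,0,0,0,0,0],[26,0,0,0,0,0,0],[26,0,0,0,0,0,0],[26,0,0,0,0,0,0]]
  ]
}}

```text
clock: 43.7
tcp_pos: [0.4358, 0.005, 0.0088]
tcp_rot: [-0.0, 0.588, 0.809, 0.001]
wrist_force: [-0.1, -0.4, -0.5]
grip_width: 0.296
grip_force: 0.0
```

Request:
{"op": "send_rows", "data": {
  "series": [
    [[26,0,0,-0.01,0,0,0],[26,0,0,-0.04,0,0,0],[26,0,0,-0.1,0,0,0],[26,0,0,-0.2,0,0,0],[26,0,0,-0.3,0,0,0]]
  ]
}}

```text
clock: 44.2
tcp_pos: [0.435, 0.0049, 0.1305]
tcp_rot: [-0.0, 0.588, 0.809, 0.0]
wrist_force: [0.4, -0.9, -0.1]
grip_width: 0.296
grip_force: 0.0
```

```bash
python3 - <<'E'
from h import *
plan([(.43,.16,.27,150)])
E
```

```text
[0.43, 0.16, 0.27, 150.0] -> [0.373, 0.108, -0.348, 0.0, -0.001, -0.7] dist 209 rot 42
```

Request:
{"op": "send_rows", "data": {
  "series": [
    [[26,0.1,0.03,-0.2,0,0,-0.14],[26,0.2,0.06,-0.3,0,0,-0.28],[26,0.3,0.09,-0.34,0,0,-0.42],[26,0.373,0.108,-0.35,0,0,-0.56],[26,0.373,0.108,-0.35,0,0,-0.7]]
  ]
}}

```text
clock: 44.7
tcp_pos: [0.4315, 0.1636, 0.2738]
tcp_rot: [0.003, 0.255, 0.967, 0.003]
wrist_force: [0.8, -1.0, -0.1]
grip_width: 0.295
grip_force: 0.0
```

Request:
{"op": "send_rows", "data": {
  "series": [
    [[26,0,0,0,0,0,0],[26,0,0,0,0,0,0],[26,0,0,0,0,0,0],[26,0,0,0,0,0,0],[26,0,0,0,0,0,0]]
  ]
}}

```text
clock: 45.2
tcp_pos: [0.4303, 0.159, 0.2683]
tcp_rot: [-0.0, 0.26, 0.966, 0.0]
wrist_force: [0.5, -0.4, -0.3]
grip_width: 0.296
grip_force: 0.0
```

```bash
python3 - <<'E'
from h import *
im,d,m,W=look("wrist","w12")
comps(W,.012,.1,(.42,.2),.3)
im,d,m,W=look("top"); comps(W,.006,.1,(.65,.15),.15)
E
```

```text
45.2 [0.4303 0.159  0.2683] [-1.4986e+02 -4.0000e-02 -1.7998e+02] grip 26.1
0.012 [411.  62.] 2169 (array([390.5, 309.5]), 177.8, 123.1, -77.6) 0.04
0.012 [427.  93.] 3313 (array([417.7, 313.7]), 141.0, 33.3, -80.4) 0.062
0.012 [367.  76.] 1603 (array([365.1, 261.5]), 54.7, 33.0, -76.5) 0.086
0.012 [276. 223.] 1871 (array([463.6,  46.1]), 122.0, 114.9, 17.5) 0.066
0.012 [228. 219.] 838 (array([436.4,   7.2]), 130.9, 15.7, -71.6) 0.02
0.012 [193. 237.] 74 (array([431.6, -47.1]), 51.4, 4.4, -69.4) 0.016
0.012 [344. 339.] 1681 (array([666.5,  70.2]), 81.2, 37.4, 62.2) 0.093
45.25 [0.4304 0.1592 0.2684] [-1.4989e+02 -2.0000e-02 -1.7997e+02] grip 25.9
0.006 [420. 123.] 2302 (array([737.4,  72. ]), 179.6, 81.6, 27.0) 0.1
0.006 [353. 135.] 105 (array([697.1, 233.1]), 120.9, 9.4, -76.0) 0.011
0.006 [432. 167.] 199 (array([612.1,  30.3]), 58.4, 23.0, -36.1) 0.016
```

View pics/w12.png

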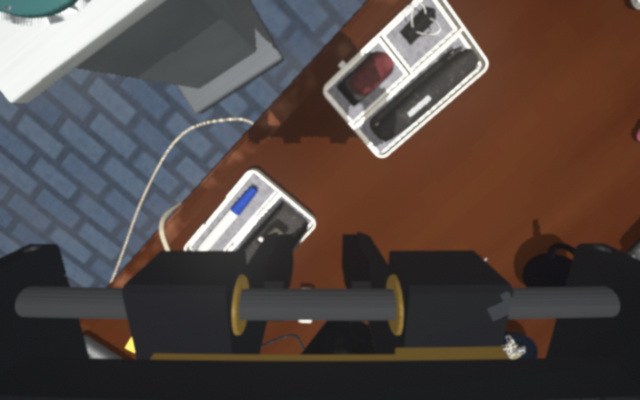

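```bash
python3 -c "
from station import job
print(job.sign_off())"
```

```text
the job is handed in; nothing more can be done
None
```

Both kits are made up and the job is handed in at about 45 s: the final camera check showed all five items flat in their own compartments, with the eraser and the ballpoint pen where they started.

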